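Shut the inlet valve and draw the strainer basket

ROBOT

A 6-joint arm with a two-finger parallel gripper is mounted at the origin on the work surface. World frame = base frame: x ahead of the robot, y to its left, z up, the work surface at z = 0. Lengths are in m, angles in rad, forces in N, time in s.
With the tool pointing down it reaches from about 0.35 to 0.775 m from the base axis. Payload 7.3 kg.
Tool frame: the origin (TCP) lies between the finger pads; the fingertips stand ctrl.tip_extent ahead of it and the grasp point (between the pads) lies 3 mm ahead of it (ctrl.tip_extent is the distance from the TCP to the fingertips, in m); z points along the fingers, y is the direction in which the jaws open and shut (so a half turn about z gives the same grasp; the last joint's range is limited). The gripper opens to 92 mm and grips with 3 to 60 N. Pads are 19 mm wide; open, the fingers measure 130 mm over their backs; the gripper's body (75 mm by 190 mm) begins 47 mm behind the grasp point.
Start: joints at [-1.435, 0.342, 1.524, -0, 1.275, -0.146], TCP at [0.146, -0.504, 0.224] pointing down, gripper open.
Joint ranges: [-2.53, 2.53], [-0.77, 2.02], [0.04, 2.7], [-1, 4.14], [0.28, 2.66], [-3.11, 3.11]. Speed limits (rad/s): [2.57, 2.57, 3.14, 3.14, 3.14, 3.14].

INTERFACE

Orientations are given as a 3x3 rotation matrix whose columns are the frame's x, y, z axes.
In Python, from rig import ctrl gives the robot as it stands.
- The arm moves only by the tool play_rows, never from a script. Its argument "rows" is a list of rows, each an object with "xyz": the shift along the tool's x, y, z in units of 50 mm (1.0 is 50 mm), a list of three; "twist": the turn, a rotation vector about the tool's x, y, z in degrees, a list of three; "jaw": the gripper command: -1 is shut, 1 is fully open, values between are in proportion. A call has 1 to 12 rows; each row is the pose to reach, as a shift and turn from the pose commanded when the call began, along the tool's axes at that moment; what a row does not reach only later rows make up. A row lasts 1/8 s, in which the tool goes at most 62.5 mm and 10.7 degrees, less where a joint would pass 70% of its speed; a pose out of reach is approached as far as the arm can. A call with a gripper value outside its range is refused whole. The fingers move at their own pace and stop on an object; "newtons" is the grip in N (left out, the last holds). Time passes only in rows, so rows that repeat a pose let the fingers close. It gives the time, the measured TCP pose, the force and the opening at its end, in the units of the state.
- ctrl.get_obs(): the state, without advancing time (a new reading comes with each control period).
- ctrl.grab_frame(name): name is "scene" or "top"; returns a dict with "image" (384x512x3 uint8, red, green, blue), "camera_matrix" (3x3 intrinsics, pixels), "camera_from_world" (4x4, takes a point from world to camera coordinates). Camera axes: x right, y down, z forward; pixel columns grow to the right and rows downward; lengths in m; the calibration is good to about 2 mm. A picture is of the moment at which its call begins. There is no depth.
- ctrl.sign_off(): hands the job in, once; it reports no verdict.
Trained networks look in a picture, given as the dict that the camera call returned (one of the last four; its "shot" number tells which), for a name from the list of things; names that differ only in an ending like _2 or _b are one class to them, and where a whole thing is asked for, a point or a joint stands for the part that bears it (a point fixed in the world has none). Each returns a list of dicts, best first, with "p" (0 to 1); they miss things now and then, are a little off and sometimes report something else, mostly with a low value. They report only what shows in the picture. A call takes as long as a camera call. They do not tell look-alikes from the thing itself.
- ctrl.cut_out(picture, target): "pixels" (384x512 bool, what is visible of it).
- ctrl.place_of(picture, target): "point" ([x, y, z] in m, in the coordinates of the camera as it stood for that picture, good to about 4 mm: a listed point, or the origin of a listed thing).
The state is a dict: "clock": time; "qpos": joint angles; "joint_vel": joint speeds; "effort": joint torques, N m; "eef_pos": TCP position; "tool_rot": TCP orientation; "force": force on the tool from outside, world axes, zero at the start; "moment": the same for the moment, N m; "width": opening from 0.0 (shut) to 1.0 (fully open).
Only numpy, scipy, OpenCV 4.12 (cv2) and the standard library are available. Lean on these libraries where they do the work, as an engineer would, in place of code of your own. Each camera call takes 0.05 s, during which the arm holds its last target.

TASK

The boat's raw-water strainer needs cleaning. First push the red valve handle round its quarter turn, fully home to the shut stop, keeping off the pipe above it; then swing the black-knobbed hold-down bar off the blue cap all the way to its stop. Draw the blue-capped basket straight up out of the strainer, keep it upright, and stand it in the white drip tray, letting go only once it is standing on the tray's floor; leave everything else as it is.

Things in the scene. Friction and masses are not known exactly. Their poses are not given: they have to be found in the camera images.
- strainer_set: Plywood board 340 x 745 mm, 15 mm thick, carrying the fixed pipework; origin on the worktop below the valve stem. Set frame: x along the inlet pipe, away from the robot; y along the board to the robot's left, to the pump; z up. Board: x -150 to 190, y -255 to 490. Blue-motored pump from y 250, 148 high. On the robot's side of the strainer and of the valve nothing fixed rises above 90 (the valve's own neck: 111).
- upper_pipe: Grey pipe, 32 mm thick, collars 44, fixed to the set (same origin, axes). Level along y at x 5, axis 232 mm up, from y 285 (pump) to y 20, then to +x. It lies above the handle's shut position: an upright gripper does not fit beside the handle there; one leaned back 25 to 45 degrees to the robot's side, fingers pointing forward and down, does. Pushing on it with over 20 N fails.
- valve_handle (a joint): Angle of the red valve handle about its vertical stem, rad. 0: open, pointing to the set's -x (to the robot). Turns clockwise seen from above to 1.571: shut, on its stop, pointing to the set's +y. Starts at 0 to 0.3, stays where left; resists with 0.45 N m (5 N at 95 mm from the stem) plus 0.25 N m per rad/s.
- valve_stem (a point): Point on the handle's turning axis at the red sleeve's mid-height, 127 mm up. The brass ball valve below is in a 32 mm pipe along the set's x, axis 65 mm up, which rises from the board at x -85 (elbow top 87 mm up) and turns at x 60 to -y, into the strainer.
- valve_handle_end (a point): Tip of the red handle: 132 mm from the stem axis, at the sleeve's mid-height. The sleeve is 82 mm long (from 50 to 132 mm off the stem), 22 mm wide, 11 mm thick, level; below it is free down to the pipework (top of the inlet riser elbow about 87 mm up).
- hold_bar (a joint): Angle of the flat steel hold-down bar about its pivot post, rad. 0: across the cap, pointing to the set's +y, under a keeper open to the robot. Turns anticlockwise seen from above to 1.571: clear, on its stop, pointing to the set's -x. Starts at 0 to 0.05, stays where left; resists with 0.16 N m. Bar 18 mm wide, 7 thick, mid-height 177 mm up, 3 mm above the cap, which it traps.
- bar_pivot (a point): Axis of the hold-down bar's pivot post (x 60, y -235 in the set frame) at the bar's mid-height, 177 mm up; the post's top is at 189 mm.
- bar_knob (a point): Centre of the upright black knob on the bar's free end, 138 mm from the pivot: 26 mm diameter, 34 mm tall (from 189 to 223 mm up), its centre 206 mm up. The keeper's top is 189 mm up, 11 mm of bar length nearer the pivot.
- strainer_mouth (a point): Centre of the strainer's rim, 140 mm up, at x 60, y -170 in the set frame; bore 67 mm. The strainer is a clear bowl with a black head, 94 mm diameter. The bar's pivot post (top 189 mm up) and keeper (top 189 mm up) stand 65 mm from its axis on the set's -y and +y sides; its -x and +x sides are free for fingers.
- element: Basket with cap, one loose upright piece, 0.2 to 0.4 kg. Origin: centre of its underside, z up its axis. Basket 53 mm diameter, 88 long; cap flange 88 diameter from 88 to 94; blue ribbed grip 60 diameter from 94 to 116. Seated, its origin is 52 mm up; spigot 7 mm deep, 2 mm play. Lifted, it clears the rim with origin above 140, the pivot post above 190.
- element_grip (a point): On the basket's axis, mid-height of the cap's grip, 105 mm above the basket's underside.
- drip_tray: White open tray 150 x 130 mm (x, y), 30 mm high, walls and floor 4 to 5 mm. Fixed to the worktop. Origin at the centre of its underside. It stands at the right of the strainer set, nearer or farther; the other place is taken by the orange caddy.
- drip_tray_in (a point): Centre of the drip tray's inner floor.
- parts_caddy: Orange divided parts caddy 150 x 120 mm, 50 mm high, fixed; not the drip tray.
- tape_roll: Roll of white tape, 100 mm diameter, 50 mm high, lying on the board in front of the pump. Origin at the centre of its underside. Leave alone.
- spanner: Steel spanner 160 mm long, lying on the board between the handle and the strainer, on the robot's side. Leave alone.
- brush: Blue-handled brush, 190 mm, lying along the board's edge on the robot's side, left of the handle, under 40 mm high. Leave alone.
- mug: White mug, 80 mm diameter, 90 mm high, at the right. Leave alone.
- water_bottle: Water bottle, 68 mm diameter, 200 mm high, at the right. Leave alone.
Things that resemble listed ones, but are neither listed nor needed, are in the scene too. Of the things like the element, leave any that is yellow; of the rest the smaller one is meant.

How it is judged:
By the outcome, as a careful person would: the job done as asked, in the order asked, and still so for the second after the job is handed in, with the robot touching nothing.
It also fails if it takes over 72 s, if anything falls off the work surface, if the arm or the gripper's body presses on something with over 40 N, if the wrist force passes 120 N, or if a joint passes its speed limit or range.

## Working session

There is one attempt and no reset: what is moved stays moved. The work goes in short steps, Python scripts to look and compute and a tool call to move; the robot and the scene stay as the last step left them, time stands still between calls to the robot, and variables do not carry over. Pictures are saved under pics/ and viewed, and the job is handed in when it is done.

Besides the shell and the picture viewer there is one more tool, called after "Emit:" by a JSON object that holds its "api" and its "payload", one argument or row to a line. play_rows: Moves the arm, as the interface text tells. Its arguments: {"type":"object","properties":{"rows":{"type":"array","items":{"type":"object","properties":{"xyz":{"type":"array","items":{"type":"number"}},"twist":{"type":"array","items":{"type":"number"}},"jaw":{"type":"number"}}}},"newtons":{"type":"number"}},"required":["rows"]}

```bash
ls; mkdir -p pics
cat > h.py <<'E'
import numpy as np, cv2
from rig import ctrl
def shot(n,name=None):
    f=ctrl.grab_frame(n)
    if name: cv2.imwrite('pics/'+name+'.png',cv2.resize(f['image'][:,:,::-1],(800,600)))
    return f
def w(f,p):
    T=np.linalg.inv(np.array(f['camera_from_world'])); return T[:3,:3]@np.array(p)+T[:3,3]
def px(f,p):
    T=np.array(f['camera_from_world']);c=T[:3,:3]@np.array(p)+T[:3,3];u=np.array(f['camera_matrix'])@c;return u[:2]/u[2]
def ray(f,uv,z):
    T=np.linalg.inv(np.array(f['camera_from_world']));d=T[:3,:3]@np.linalg.inv(f['camera_matrix'])@np.array([uv[0],uv[1],1.]);o=T[:3,3];return o+d*(z-o[2])/d[2]
E
python3 - <<'E'
from h import *
np.set_printoptions(precision=4,suppress=True)
print(ctrl.tip_extent, ctrl.get_obs())
for n in ['scene','top']:
    f=shot(n,n+'0')
    print(n,np.linalg.inv(np.array(f['camera_from_world']))[:3,3])
    for t in ['strainer_set','valve_stem','valve_handle_end','bar_pivot','bar_knob','strainer_mouth','element','element_grip','drip_tray','drip_tray_in','parts_caddy','upper_pipe']:
        print(t,[(round(d['p'],2),np.round(w(f,d['point']),4).tolist(),np.round(px(f,w(f,d['point']))).tolist()) for d in ctrl.place_of(f,t)])
E
```

```text
pics
0.022 {'clock': 0.0, 'qpos': array([-1.435 ,  0.3427,  1.525 ,  0.    ,  1.2754, -0.146 ]), 'joint_vel': array([-0.0011,  0.0002,  0.0012,  0.0009, -0.0024,  0.0018]), 'effort': array([  0.0022, -43.1243, -24.4217,   0.0719,   0.0559,  -0.0001]), 'eef_pos': array([ 0.146 , -0.5039,  0.2231]), 'tool_rot': array([[ 0.9606,  0.2781, -0.0002],
       [ 0.2781, -0.9606,  0.0015],
       [ 0.0002, -0.0015, -1.    ]]), 'force': array([ 0.4324,  0.3966, -0.2341]), 'moment': array([ 0.0146, -0.0093, -0.0203]), 'width': 0.9991369509606863}
scene [0.9996 0.9384 1.6753]
strainer_set [(0.86, [0.5212, 0.0804, 0.0005], [268.0, 229.0])]
valve_stem [(0.86, [0.5161, 0.0778, 0.1283], [269.0, 211.0])]
valve_handle_end [(0.57, [0.3903, 0.0902, 0.1282], [300.0, 200.0]), (0.51, [0.3934, 0.1985, 0.0199], [311.0, 237.0])]
bar_pivot [(0.94, [0.5821, -0.1594, 0.1719], [226.0, 166.0]), (0.31, [0.3948, 0.1949, 0.0188], [310.0, 236.0])]
bar_knob [(0.68, [0.5762, -0.02, 0.2045], [242.0, 186.0]), (0.34, [0.581, -0.0918, 0.1582], [233.0, 180.0])]
strainer_mouth [(0.62, [0.6071, -0.33, 0.0046], [206.0, 164.0]), 
[... 1178 characters left out ...]
, [145.0, 219.0])]
element [(0.88, [0.7969, -0.203, -0.0011], [314.0, 119.0]), (0.84, [0.5757, -0.092, 0.05], [287.0, 176.0]), (0.8, [0.2489, -0.3408, 0.0031], [361.0, 269.0]), (0.22, [0.4064, -0.5112, 0.0045], [406.0, 223.0])]
element_grip [(0.91, [0.2503, -0.3394, 0.1364], [371.0, 272.0]), (0.64, [0.5786, -0.094, 0.1605], [289.0, 170.0]), (0.56, [0.7945, -0.2068, 0.1033], [319.0, 110.0])]
drip_tray [(0.84, [0.6096, -0.3303, -0.0015], [351.0, 168.0]), (0.58, [0.5216, 0.0787, -0.0008], [239.0, 195.0])]
drip_tray_in [(0.63, [0.6091, -0.3259, 0.0053], [350.0, 168.0])]
parts_caddy [(0.95, [0.4145, -0.3247, 0.0052], [353.0, 222.0]), (0.43, [0.4009, -0.0692, 0.015], [281.0, 227.0])]
upper_pipe []
```

View pics/scene0.png

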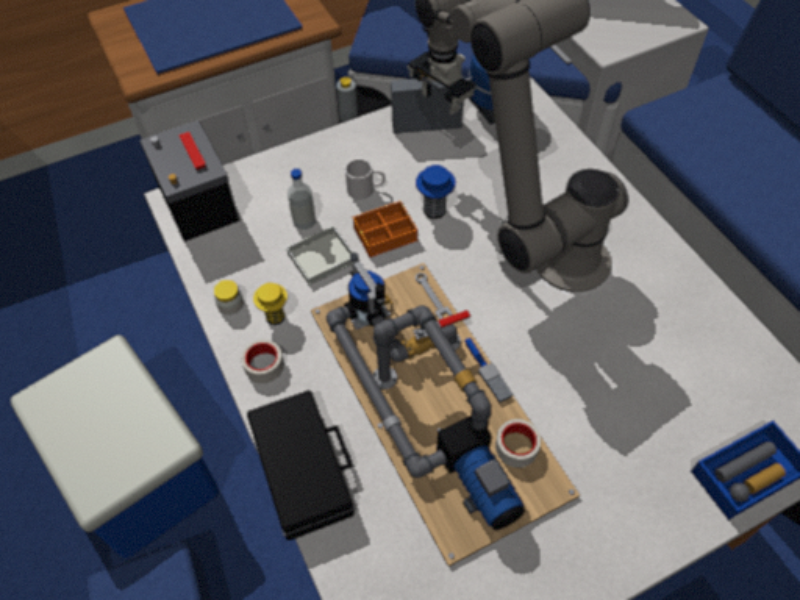

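View pics/top0.png

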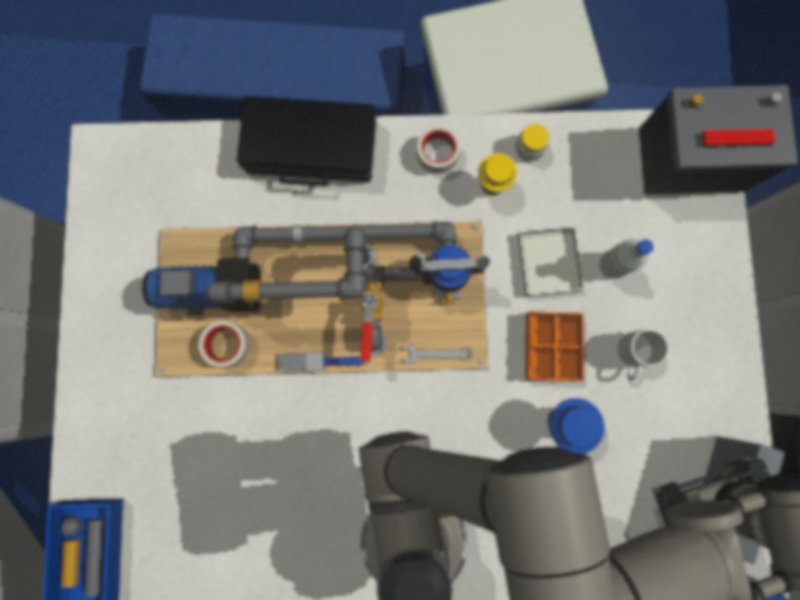

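Scene view: red handle at (455,320), strainer with blue cap at (367,285), tray at (322,255) and caddy at (385,228). The big blue look-alike is at (436,185) and two yellow ones are near (250,300). The top view agrees. Next I check the set's yaw against the board edges and write a move helper.

```bash
cat >> h.py <<'E'
from scipy.spatial.transform import Rotation as Rn
O=np.array([.520,.0785,0])
def Rlean(deg,yaw=0):
    # jaw along world y at yaw 0; lean back deg to -x
    a=np.radians(deg);s,c=np.sin(a),np.cos(a)
    R=np.array([[c,0,s],[0,-1,0],[s,0,-c]])
    return Rn.from_euler('z',yaw,degrees=True).as_matrix()@R
def rel(P,R,P0=None,R0=None):
    o=ctrl.get_obs()
    P0=o['eef_pos'] if P0 is None else P0; R0=o['tool_rot'] if R0 is None else R0
    return np.round(R0.T@(np.array(P)-P0)/.05,3).tolist(), np.round(Rn.from_matrix(R0.T@R).as_rotvec(degrees=True),1).tolist()
E
python3 - <<'E'
from h import *
np.set_printoptions(precision=4,suppress=True)
f=shot('top')
k=.64
for uv in [(157,375),(487,370),(484,224),(162,230)]: print(ray(f,np.array(uv)*k,.015))
for t in ['valve_handle_end','valve_stem','bar_knob','bar_pivot']:
    d=ctrl.place_of(f,t)[0]; print(t,w(f,d['point']))
R=Rlean(35)
tipoff=R[:,2]*.022
# waypoint over, then approach
for nm,P,Q in [('up',[.36,-.30,.34],Rlean(0)),('above',np.array([.425,.03,.26])-tipoff,R),('down',np.array([.425,.03,.110])-tipoff,R)]:
    print(nm,P,rel(P,Q))
E
```

```text
[0.3736 0.5636 0.015 ]
[ 0.3653 -0.1745  0.015 ]
[ 0.7003 -0.1826  0.015 ]
[0.7064 0.5636 0.015 ]
valve_handle_end [0.3883 0.0907 0.1284]
valve_stem [0.5228 0.08   0.1245]
bar_knob [ 0.5775 -0.0203  0.2111]
bar_pivot [ 0.5805 -0.158   0.177 ]
up [0.36, -0.3, 0.34] ([5.247, -2.735, -2.324], [0.0, 0.0, 16.1])
above [0.4124 0.03   0.278 ] ([8.089, -8.783, -1.085], [-4.9, 34.8, 15.6])
down [0.4124 0.03   0.128 ] ([8.089, -8.784, 1.915], [-4.9, 34.8, 15.6])
```

Emit:
{"api": "play_rows", "payload": {
  "rows": [
    {"xyz": [1, -0.5, -1.2], "twist": [0, 0, 3], "jaw": -1},
    {"xyz": [2, -1, -2.3], "twist": [0, 0, 6], "jaw": -1},
    {"xyz": [3.2, -1.7, -2.3], "twist": [0, 0, 10], "jaw": -1},
    {"xyz": [4.2, -2.4, -2.3], "twist": [0, 0, 16], "jaw": -1},
    {"xyz": [5.2, -3.2, -2.3], "twist": [0, 0, 16], "jaw": -1},
    {"xyz": [6, -4.2, -2.3], "twist": [0, 0, 16], "jaw": -1},
    {"xyz": [6.5, -5.2, -2.3], "twist": [0, 0, 16], "jaw": -1},
    {"xyz": [7, -6.2, -2.3], "twist": [0, 0, 16], "jaw": -1},
    {"xyz": [7.5, -7.2, -2.3], "twist": [0, 0, 16], "jaw": -1},
    {"xyz": [8.1, -8.4, -2.3], "twist": [0, 0, 16], "jaw": -1},
    {"xyz": [8.1, -8.8, -2.3], "twist": [0, 0, 16], "jaw": -1},
    {"xyz": [8.1, -8.8, -2.3], "twist": [0, 0, 16], "jaw": -1}
  ]
}}

```text
clock: 3.05
eef_pos: [0.4124, 0.0331, 0.3389]
tool_rot: [[1.0, 0.007, 0.0], [0.007, -1.0, 0.0], [0.0, -0.0, -1.0]]
force: [-0.4, -0.4, -0.6]
width: 0.004
```

Run:
```python
from h import *
np.set_printoptions(precision=4,suppress=True)
print(ctrl.get_obs())
for L in (35,):
  R=Rlean(L); t=R[:,2]*.022
  for z in (.26,.11): print(L,rel(np.array([.425,.03,z])-t,R))
```

```text
{'clock': 3.05, 'qpos': array([-0.1059,  0.0597,  1.5688,  0.0002,  1.5129,  1.4578]), 'joint_vel': array([-0.0651,  0.0063, -0.004 , -0.0218, -0.0058, -0.0376]), 'effort': array([  1.5612, -30.015 , -26.3273,   0.3476,  -0.0104,   0.4313]), 'eef_pos': array([0.4124, 0.0331, 0.3389]), 'tool_rot': array([[ 1.    ,  0.007 ,  0.0003],
       [ 0.007 , -1.    ,  0.0002],
       [ 0.0003, -0.0002, -1.    ]]), 'force': array([-0.3623, -0.4012, -0.5588]), 'moment': array([-0.0178,  0.0572, -0.0073]), 'width': 0.004149601915010751}
35 ([-0.0, 0.062, 1.218], [-0.1, 35.0, 0.4])
35 ([-0.001, 0.062, 4.218], [-0.1, 35.0, 0.4])
```

Emit:
{"api": "play_rows", "payload": {
  "rows": [
    {"xyz": [0, 0, 0.4], "twist": [0, 10, 0]},
    {"xyz": [0, 0, 0.8], "twist": [0, 20, 0.4]},
    {"xyz": [0, 0, 1.2], "twist": [0, 30, 0.4]},
    {"xyz": [0, 0, 1.2], "twist": [0, 35, 0.4]},
    {"xyz": [0, 0, 1.2], "twist": [0, 35, 0.4]},
    {"xyz": [0, 0, 1.2], "twist": [0, 35, 0.4]}
  ]
}}

```text
$.rows[0]: bad value
```

Run:
```python
from h import *
np.set_printoptions(precision=4,suppress=True)
print(ctrl.get_obs())
f=shot('scene','s1')
R=Rlean(35); t=R[:,2]*.022
for z in (.26,.11): print(rel(np.array([.425,.03,z])-t,R))
```

```text
{'clock': 3.05, 'qpos': array([-0.1059,  0.0597,  1.5688,  0.0002,  1.5129,  1.4578]), 'joint_vel': array([-0.0651,  0.0063, -0.004 , -0.0218, -0.0058, -0.0376]), 'effort': array([  1.5612, -30.015 , -26.3273,   0.3476,  -0.0104,   0.4313]), 'eef_pos': array([0.4124, 0.0331, 0.3389]), 'tool_rot': array([[ 1.    ,  0.007 ,  0.0003],
       [ 0.007 , -1.    ,  0.0002],
       [ 0.0003, -0.0002, -1.    ]]), 'force': array([-0.3623, -0.4012, -0.5588]), 'moment': array([-0.0178,  0.0572, -0.0073]), 'width': 0.004149601915010751}
([-0.003, 0.034, 1.217], [-0.1, 35.0, 0.3])
([-0.004, 0.032, 4.217], [-0.1, 35.0, 0.3])
```

View pics/s1.png

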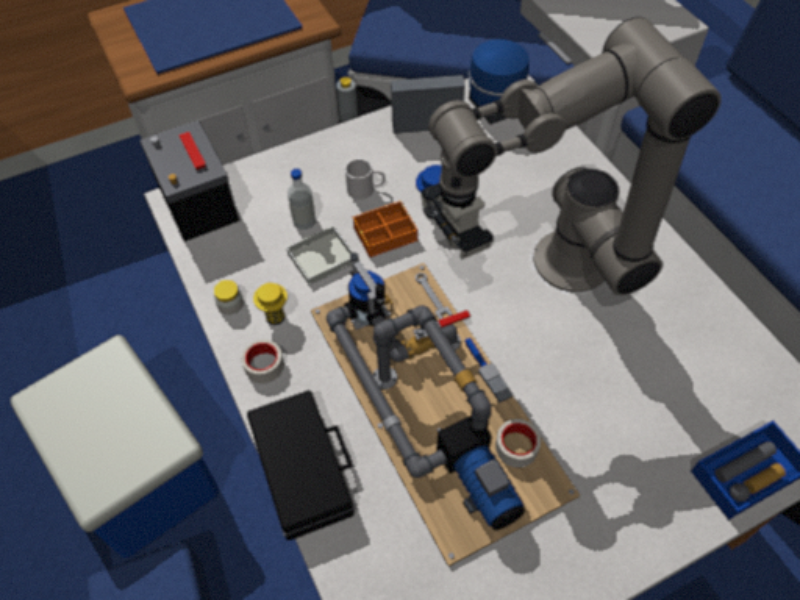

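The picture shows the gripper shut and clear above the robot side of the handle, around (460,215). The call was refused because every row needs a jaw value, so I'm resending it with one.

Emit:
{"api": "play_rows", "payload": {
  "rows": [
    {"xyz": [0, 0, 0.4], "twist": [0, 10, 0], "jaw": -1},
    {"xyz": [0, 0, 0.8], "twist": [0, 20, 0.4], "jaw": -1},
    {"xyz": [0, 0, 1.2], "twist": [0, 30, 0.4], "jaw": -1},
    {"xyz": [0, 0, 1.2], "twist": [0, 35, 0.4], "jaw": -1},
    {"xyz": [0, 0, 1.2], "twist": [0, 35, 0.4], "jaw": -1},
    {"xyz": [0, 0, 1.2], "twist": [0, 35, 0.4], "jaw": -1}
  ]
}}

```text
clock: 3.85
eef_pos: [0.4137, 0.03, 0.2799]
tool_rot: [[0.819, -0.005, 0.574], [-0.005, -1.0, -0.002], [0.574, -0.001, -0.819]]
force: [-0.2, -0.4, 0.2]
width: 0.005
```

Run:
```python
from h import *
np.set_printoptions(precision=4,suppress=True)
print(ctrl.get_obs())
f=shot('scene','s2')
f=shot('top')
R=Rlean(35); t=R[:,2]*.022
for z in (.26,.11): print(rel(np.array([.425,.035,z])-t,R))
```

```text
{'clock': 3.85, 'qpos': array([-0.2034, -0.2465,  2.1592,  0.193 ,  0.636 ,  1.2527]), 'joint_vel': array([ 0.0094,  0.0112, -0.0084,  0.0039, -0.0038, -0.0013]), 'effort': array([ -0.0598, -13.5048, -25.8446,   0.5473,  -2.5354,   0.0049]), 'eef_pos': array([0.4137, 0.03  , 0.2799]), 'tool_rot': array([[ 0.8189, -0.0053,  0.5739],
       [-0.0051, -1.    , -0.002 ],
       [ 0.5739, -0.0012, -0.8189]]), 'force': array([-0.16 , -0.386,  0.168]), 'moment': array([-0.0175,  0.3215, -0.0182]), 'width': 0.004948342474261451}
([-0.042, -0.091, 0.01], [0.1, -0.0, -0.3])
([-1.763, -0.087, 2.467], [0.1, -0.0, -0.3])
```

View pics/s2.png

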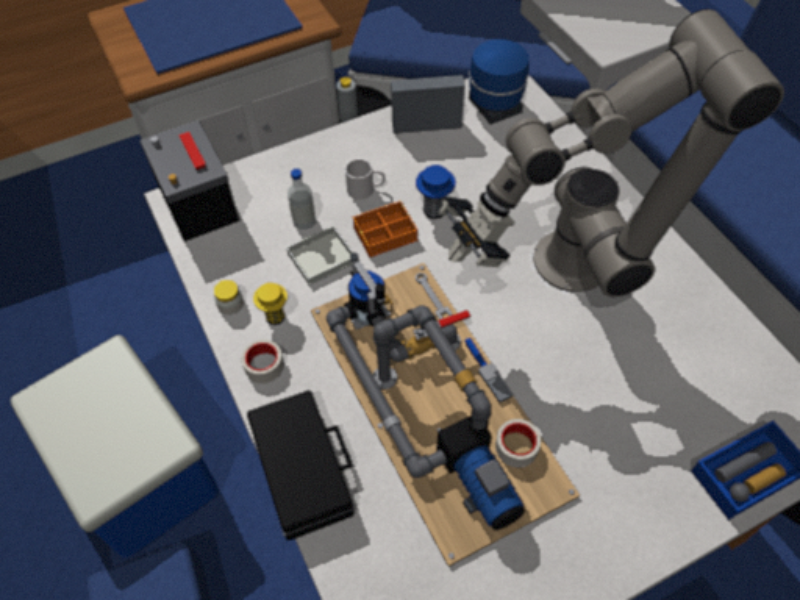

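Emit:
{"api": "play_rows", "payload": {
  "rows": [
    {"xyz": [-0.4, 0, 0.6], "twist": [0, 0, 0], "jaw": -1},
    {"xyz": [-0.8, 0, 1.2], "twist": [0, 0, 0], "jaw": -1},
    {"xyz": [-1.2, 0, 1.7], "twist": [0, 0, 0], "jaw": -1},
    {"xyz": [-1.6, 0, 2.2], "twist": [0, 0, 0], "jaw": -1},
    {"xyz": [-1.76, 0, 2.46], "twist": [0, 0, 0], "jaw": -1},
    {"xyz": [-1.76, 0, 2.46], "twist": [0, 0, 0], "jaw": -1},
    {"xyz": [-1.76, 0, 2.46], "twist": [0, 0, 0], "jaw": -1}
  ]
}}

```text
clock: 4.82
eef_pos: [0.4041, 0.0125, 0.1505]
tool_rot: [[0.827, 0.016, 0.562], [-0.005, -0.999, 0.036], [0.562, -0.032, -0.826]]
force: [0.1, 0.3, 0.2]
width: 0.004
```

Run:
```python
from h import *
np.set_printoptions(precision=4,suppress=True)
o=ctrl.get_obs()
print(o['eef_pos'],o['qpos'],o['force'], 'tip',o['eef_pos']+.022*o['tool_rot'][:,2])
f=shot('scene','s3')
R=Rlean(35); t=R[:,2]*.022
a0=np.radians(5)
for a in np.arange(0,100,8):
    a_=np.radians(a)
    r=.095
    # finger centre offset from sleeve axis: perp distance d, varies from 30 (side) to 18 (front)
    d=.031*np.cos(a_)+.014*np.sin(a_)
    u=np.array([-np.cos(a_),np.sin(a_)]); n=np.array([-np.sin(a_),-np.cos(a_)]) # behind motion
    p=O[:2]+r*u+d*n
    print(a,p,rel(np.array([p[0],p[1],.110])-t,R))
```

```text
[0.4041 0.0125 0.1505] [-0.344  -0.018   2.4267  0.9234  0.2835  0.3818] [0.1268 0.3057 0.2235] tip [0.4164 0.0133 0.1323]
0 [0.425  0.0475] ([-0.12, -0.679, 0.493], [-2.0, 0.8, -0.2])
8 [0.4214 0.0594] ([-0.181, -0.918, 0.461], [-2.0, 0.8, -0.2])
16 [0.4194 0.0723] ([-0.215, -1.177, 0.448], [-2.0, 0.8, -0.2])
24 [0.4194 0.0861] ([-0.216, -1.452, 0.458], [-2.0, 0.8, -0.2])
32 [0.4216 0.1003] ([-0.181, -1.735, 0.492], [-2.0, 0.8, -0.2])
40 [0.4262 0.1145] ([-0.106, -2.018, 0.554], [-2.0, 0.8, -0.2])
48 [0.4333 0.1283] ([0.01, -2.291, 0.644], [-2.0, 0.8, -0.2])
56 [0.4429 0.1411] ([0.168, -2.543, 0.761], [-2.0, 0.8, -0.2])
64 [0.4548 0.1524] ([0.365, -2.766, 0.904], [-2.0, 0.8, -0.2])
72 [0.4689 0.1618] ([0.596, -2.948, 1.068], [-2.0, 0.8, -0.2])
80 [0.4846 0.1687] ([0.856, -3.082, 1.25], [-2.0, 0.8, -0.2])
88 [0.5016 0.1729] ([1.137, -3.16, 1.445], [-2.0, 0.8, -0.2])
96 [0.5193 0.1741] ([1.429, -3.178, 1.644], [-2.0, 0.8, -0.2])
```

View pics/s3.png

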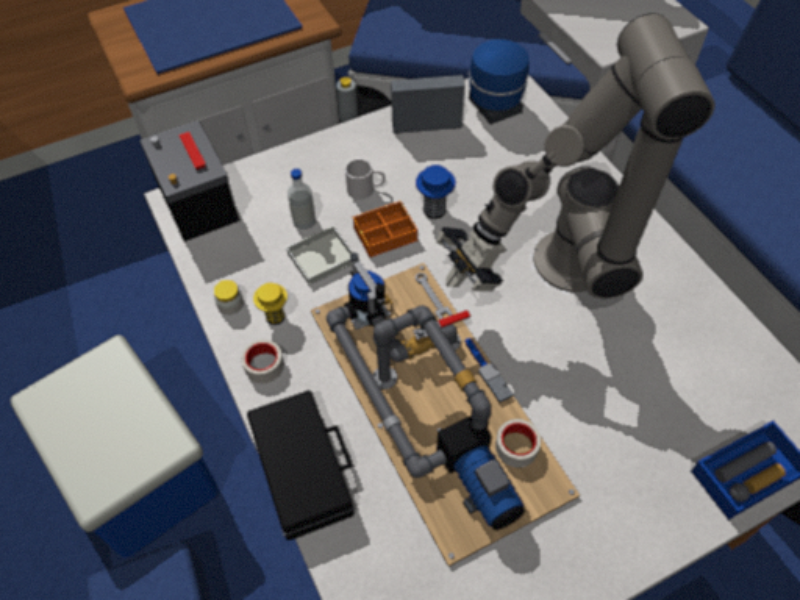

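Descending with a 35° lean stopped at q5's lower limit. I'll fit a small kinematic model to the joint and pose samples, to choose a lean that is reachable all along the arc.

```bash
cat > kin.py <<'E'
import numpy as np
from scipy.optimize import least_squares
from scipy.spatial.transform import Rotation as Rn
S=[([-1.435,.3427,1.525,0,1.2754,-.146],[.146,-.5039,.2231],None),
([-.1059,.0597,1.5688,.0002,1.5129,1.4578],[.4124,.0331,.3389],[[1,.007,.0003],[.007,-1,.0002],[.0003,-.0002,-1]]),
([-.2034,-.2465,2.1592,.193,.636,1.2527],[.4137,.03,.2799],[[.8189,-.0053,.5739],[-.0051,-1,-.002],[.5739,-.0012,-.8189]]),
([-.344,-.018,2.4267,.9234,.2835,.3818],[.4041,.0125,.1505],[[.827,.016,.562],[-.005,-.999,.036],[.562,-.032,-.826]])]
z=lambda a:Rn.from_euler('z',a).as_matrix(); y=lambda a:Rn.from_euler('y',a).as_matrix()
def fk(q,P,sg=(1,1)):
    h,L1,L2,d,oy,ow,ex=P
    A=z(q[0]);B=A@y(q[1]);C=B@y(q[2]);D=C@z(sg[0]*q[3]);E=D@y(q[4]);F=E@z(sg[1]*q[5])
    p=np.array([0,0,h])+A@[0,oy,0]+B@[0,0,L1]+C@[ex,0,L2]+D@[0,ow,0]+E@[0,0,d]
    return p,F
def fit(sg):
    f=lambda P:np.concatenate([fk(q,P,sg)[0]-p for q,p,_ in S])
    return least_squares(f,[.16,.4,.4,.2,.07,0,0])
best=min((fit(s).cost,s) for s in [(1,1),(-1,1),(1,-1),(-1,-1)])
sg=best[1];P=fit(sg).x
Q=S[1];OFF=fk(Q[0],P,sg)[1].T@np.array(Q[2])
def pose(q):
    p,F=fk(q,P,sg);return p,F@OFF
lo=np.array([-2.53,-.77,.04,-1,.28,-3.11]);hi=np.array([2.53,2.02,2.7,4.14,2.66,3.11])
def ik(p,R,q0):
    def f(q):
        a,b=pose(q);return np.concatenate([(a-p)*10,Rn.from_matrix(R.T@b).as_rotvec()])
    r=least_squares(f,np.clip(q0,lo+1e-3,hi-1e-3),bounds=(lo,hi));return r.x,np.linalg.norm(r.fun)
E
python3 - <<'E'
from kin import *; from h import Rlean,O
np.set_printoptions(precision=3,suppress=True)
print(best,P)
for q,p,R in S:
    a,b=pose(q);print(a-p, None if R is None else Rn.from_matrix(np.array(R).T@b).magnitude())
q=np.array(S[1][0])
for a in np.arange(0,97,16):
  for L in (0,15,25,35):
   for yw in (0,15,30):
    a_=np.radians(a);r=.095;d=.031*np.cos(a_)+.014*np.sin(a_)
    pp=O[:2]+r*np.array([-np.cos(a_),np.sin(a_)])+d*np.array([-np.sin(a_),-np.cos(a_)])
    R=Rlean(L,yw);x,e=ik(np.array([*pp,.11])-.022*R[:,2],R,q)
    print(a,L,yw,x,'%.4f'%e)
E
```

```text
(np.float64(3.851887300542427e-09), (1, -1)) [0.223 0.506 0.38  0.321 0.076 0.    0.047]
[-0. -0.  0.] None
[ 0. -0. -0.] 2.666581111260194e-15
[ 0.  0. -0.] 0.410358177908506
[ 0. -0.  0.] 2.152069257612169
0 0 0 [-0.068  0.275  1.911 -0.     0.956  1.413] 0.0000
0 0 15 [-0.068  0.275  1.911 -0.     0.956  1.675] 0.0000
0 0 30 [-0.068  0.275  1.911 -0.     0.956  1.937] 0.0000
0 15 0 [-0.087  0.145  2.135  0.04   0.601  1.461] 0.0000
0 15 15 [-0.154  0.146  2.134  0.179  0.629  1.893] 0.0000
0 15 30 [-0.212  0.16   2.116  0.277  0.689  2.279] 0.0000
0 25 0 [-0.104  0.088  2.289  0.135  0.333  1.567] 0.0000
0 25 15 [-0.236  0.09   2.287  0.512  0.425  2.276] 0.0000
0 25 30 [-0.34   0.118  2.253  0.637  0.571  2.717] 0.0000
0 35 0 [-0.298  0.076  2.473  1.518  0.28   3.11 ] 0.1121
0 35 15 [-0.341  0.079  2.439  1.268  0.345  3.11 ] 0.0065
0 35 30 [-0.447  0.113  2.348  0.968  0.559  3.11 ] 0.0564
16 0 0 [-0.01   0.272  1.916 -0.     0.954  1.355] 0.0000
16 0 15 [-0.01   0.272  1.916 -0.     0.954  1.616] 0.0000
16 0 30 [-0.01   0.272  1.916 -0.     0.954  1.878] 0.0000
16 15 0 [-0.012
[... 3278 characters left out ...]
29  2.947] 0.0000
96 0 0 [ 0.183  0.472  1.592 -0.     1.077  1.161] 0.0000
96 0 15 [ 0.184  0.472  1.592 -0.     1.077  1.423] 0.0000
96 0 30 [ 0.184  0.472  1.592 -0.     1.077  1.685] 0.0000
96 15 0 [ 0.219  0.352  1.833 -0.087  0.703  1.067] 0.0000
96 15 15 [0.168 0.344 1.846 0.038 0.691 1.465] 0.0000
96 15 30 [0.119 0.347 1.841 0.156 0.718 1.855] 0.0000
96 25 0 [ 0.249  0.303  1.988 -0.248  0.438  0.893] 0.0000
96 25 15 [0.155 0.288 2.012 0.113 0.41  1.546] 0.0000
96 25 30 [0.064 0.293 2.003 0.414 0.485 2.138] 0.0000
96 35 0 [ 0.313  0.297  2.102 -0.845  0.28   0.254] 0.0458
96 35 15 [0.11  0.268 2.101 0.434 0.28  1.898] 0.0941
96 35 30 [-0.002  0.276  2.16   1.079  0.332  2.844] 0.0000
```

```bash
python3 - <<'E'
import re
s=open('kin.py').read()
s=s.replace("sg=best[1];P=fit(sg).x","P=fit(best[1]).x;sg=(best[1][0],1)")
s=s.replace("OFF=fk(Q[0],P,sg)[1].T@np.array(Q[2])","OFF=np.round(fk(Q[0],P,sg)[1].T@np.array(Q[2]),2)")
open('kin.py','w').write(s)
E
cat > arc.py <<'E'
from kin import *; from h import *
np.set_printoptions(precision=3,suppress=True)
def tgt(a):
    a_=np.radians(a);k=np.clip(a/80,0,1)
    L=24+5*k; zt=.110-.008*np.clip(a/40,0,1)
    d=.030*np.cos(a_)+.011*np.sin(a_)
    pp=O[:2]+.095*np.array([-np.cos(a_),np.sin(a_)])+d*np.array([-np.sin(a_),-np.cos(a_)])
    R=Rlean(L);return np.array([*pp,zt])-.022*R[:,2],R
E
python3 - <<'E'
from arc import *
print(OFF,sg)
for q,p,R in S:
    if R: print(Rn.from_matrix(np.array(R).T@pose(q)[1]).magnitude())
q=np.array(S[1][0])
for a in range(-10,95,12):
    p,R=tgt(a);q,e=ik(p,R,q);print(a,p,q,'%.4f'%e)
p,R=tgt(-8)
print(rel(p,R), rel(p+[0,-.01,.05],R))
o=ctrl.get_obs();print(o['eef_pos'])
E
```

```text
[[-0. -1.  0.]
 [ 1. -0.  0.]
 [-0.  0.  1.]] (1, 1)
0.0001234075188284885
8.119416227210975e-05
0.00014672479809929703
-10 [0.422 0.035 0.13 ] [-0.144  0.1    2.264  0.164  0.367  1.285] 0.0000
2 [0.415 0.051 0.13 ] [-0.089  0.092  2.277  0.105  0.355  1.392] 0.0000
14 [0.411 0.071 0.127] [-0.021  0.095  2.292  0.028  0.321  1.525] 0.0000
26 [0.411 0.092 0.125] [ 0.055  0.11   2.292 -0.083  0.293  1.7  ] 0.0000
38 [0.417 0.113 0.122] [ 0.131  0.137  2.276 -0.214  0.28   1.894] 0.0027
50 [0.428 0.133 0.122] [ 0.196  0.168  2.245 -0.331  0.28   2.065] 0.0030
62 [0.444 0.151 0.121] [ 0.242  0.204  2.206 -0.416  0.281  2.187] 0.0000
74 [0.465 0.165 0.121] [ 0.268  0.243  2.157 -0.465  0.287  2.255] 0.0000
86 [0.49  0.172 0.121] [ 0.272  0.281  2.101 -0.458  0.298  2.25 ] 0.0000
([0.045, -0.475, 0.547], [-2.1, -10.2, -0.0]) ([0.608, -0.307, -0.286], [-2.1, -10.2, -0.0])
[0.404 0.013 0.151]
```

```bash
sed -i 's/L=24+5\*k/L=20+7*np.clip((a-20)\/65,0,1)/' arc.py
python3 - <<'E'
from arc import *
q=np.array(S[1][0]);p0,R0=tgt(-8)
for a in [-8]+list(range(0,97,8)):
    p,R=tgt(a);q,e=ik(p,R,q);print(a,p,q,'%.4f'%e,rel(p,R,p0,R0))
p,R=tgt(-8)
print(rel(p,R), rel(p+[0,-.01,.05],R))
E
```

```text
-8 [0.422 0.037 0.131] [-0.126  0.119  2.204  0.094  0.474  1.368] 0.0000 ([0.0, 0.0, 0.0], [0.0, 0.0, 0.0])
0 [0.417 0.049 0.131] [-0.092  0.113  2.211  0.069  0.471  1.423] 0.0000 ([-0.091, -0.222, -0.033], [0.0, 0.0, 0.0])
8 [0.414 0.061 0.129] [-0.052  0.114  2.217  0.04   0.463  1.487] 0.0000 ([-0.166, -0.468, -0.026], [0.0, 0.0, 0.0])
16 [0.412 0.074 0.127] [-0.008  0.119  2.216  0.006  0.457  1.558] 0.0000 ([-0.209, -0.733, -0.008], [0.0, 0.0, 0.0])
24 [0.413 0.088 0.126] [ 0.038  0.128  2.216 -0.031  0.442  1.635] 0.0000 ([-0.217, -1.013, 0.025], [0.0, 0.4, 0.0])
32 [0.415 0.102 0.124] [ 0.086  0.139  2.216 -0.077  0.417  1.721] 0.0000 ([-0.185, -1.299, 0.073], [0.0, 1.3, 0.0])
40 [0.42  0.117 0.122] [ 0.131  0.155  2.209 -0.128  0.396  1.811] 0.0000 ([-0.108, -1.583, 0.137], [0.0, 2.2, 0.0])
48 [0.427 0.13  0.122] [ 0.173  0.173  2.194 -0.181  0.384  1.898] 0.0000 ([0.027, -1.856, 0.189], [0.0, 3.0, 0.0])
56 [0.437 0.143 0.122] [ 0.208  0.194  2.174 -0.231  0.374  1.977] 0.0000 ([0.208, -2.108, 0.258], [0.0, 3.9, 0.0])
64 [0.448 0.154 0.122] [ 0.235  0.217  2.15  -0.276  0.366  2.043] 0.0000 ([0.431, -2.328, 0.342], [0.0, 4.7, 0.0])
72 [0.462 0.163 0.122] [ 0.253  0.241  2.123 -0.313  0.359  2.094] 0.0000 ([0.692, -2.508, 0.44], [0.0, 5.6, 0.0])
80 [0.478 0.169 0.122] [ 0.263  0.266  2.094 -0.342  0.352  2.13 ] 0.0000 ([0.983, -2.638, 0.549], [0.0, 6.5, 0.0])
88 [0.495 0.173 0.122] [ 0.263  0.291  2.061 -0.349  0.352  2.135] 0.0000 ([1.298, -2.713, 0.665], [0.0, 7.0, 0.0])
96 [0.512 0.174 0.122] [ 0.253  0.315  2.021 -0.325  0.364  2.102] 0.0000 ([1.627, -2.728, 0.785], [0.0, 7.0, 0.0])
([0.075, -0.475, 0.554], [-2.1, -14.2, 0.0]) ([0.638, -0.307, -0.279], [-2.1, -14.2, 0.0])
```

Emit:
{"api": "play_rows", "payload": {
  "rows": [
    {"xyz": [0.3, -0.1, -0.2], "twist": [-1, -8, 0], "jaw": -1},
    {"xyz": [0.6, -0.3, -0.3], "twist": [-2, -14, 0], "jaw": -1},
    {"xyz": [0.6, -0.3, -0.3], "twist": [-2, -14, 0], "jaw": -1},
    {"xyz": [0.6, -0.3, -0.3], "twist": [-2, -14, 0], "jaw": -1}
  ]
}}

```text
clock: 5.38
eef_pos: [0.421, 0.0266, 0.1817]
tool_rot: [[0.938, -0.0, 0.347], [0.001, -1.0, -0.003], [0.347, 0.003, -0.938]]
force: [0.2, 0.3, -0.7]
width: 0.006
```

Run:
```python
from arc import *
o=ctrl.get_obs();print(o['eef_pos'],o['tool_rot'],o['qpos'])
p,R=tgt(-8)
print(rel(p,R))
```

```text
[0.421 0.027 0.182] [[ 0.938 -0.     0.347]
 [ 0.001 -1.    -0.003]
 [ 0.347  0.003 -0.938]] [-0.16   0.017  2.131  0.087  0.645  1.35 ]
([-0.328, -0.218, 0.966], [0.2, -0.3, 0.0])
```

Good: the measured pose matches the command. Now I descend beside the handle.

Emit:
{"api": "play_rows", "payload": {
  "rows": [
    {"xyz": [-0.15, -0.1, 0.5], "twist": [0, 0, 0], "jaw": -1},
    {"xyz": [-0.33, -0.2, 0.97], "twist": [0, 0, 0], "jaw": -1},
    {"xyz": [-0.33, -0.2, 0.97], "twist": [0, 0, 0], "jaw": -1},
    {"xyz": [-0.33, -0.2, 0.97], "twist": [0, 0, 0], "jaw": -1}
  ]
}}

```text
clock: 5.88
eef_pos: [0.4216, 0.037, 0.1298]
tool_rot: [[0.938, 0.001, 0.347], [0.001, -1.0, 0.001], [0.347, -0.0, -0.938]]
force: [0.7, 0.6, 0.1]
width: 0.004
```

Run:
```python
from arc import *
o=ctrl.get_obs();print(o['eef_pos'],o['tool_rot'],o['qpos'],o['force'])
shot('scene','s4')
p0,R0=o['eef_pos'],o['tool_rot']
for a in range(0,101,8):
    p,R=tgt(a);print(a,rel(p,R))
```

```text
[0.422 0.037 0.13 ] [[ 0.938  0.001  0.347]
 [ 0.001 -1.     0.001]
 [ 0.347 -0.    -0.938]] [-0.129  0.117  2.212  0.102  0.463  1.358] [0.697 0.563 0.086]
0 ([-0.076, -0.233, -0.042], [-0.0, -0.3, 0.0])
8 ([-0.152, -0.479, -0.035], [-0.0, -0.3, 0.0])
16 ([-0.194, -0.744, -0.017], [-0.0, -0.3, 0.0])
24 ([-0.202, -1.023, 0.016], [-0.0, 0.1, 0.0])
32 ([-0.17, -1.309, 0.064], [-0.0, 0.9, 0.0])
40 ([-0.093, -1.594, 0.13], [-0.0, 1.8, 0.0])
48 ([0.042, -1.867, 0.182], [-0.0, 2.7, 0.0])
56 ([0.222, -2.118, 0.252], [-0.0, 3.5, 0.0])
64 ([0.445, -2.338, 0.338], [-0.0, 4.4, 0.0])
72 ([0.706, -2.517, 0.438], [-0.0, 5.3, 0.0])
80 ([0.996, -2.647, 0.548], [-0.0, 6.1, 0.0])
88 ([1.31, -2.722, 0.667], [-0.0, 6.7, 0.0])
96 ([1.638, -2.737, 0.789], [-0.0, 6.7, 0.0])
```

View pics/s4.png

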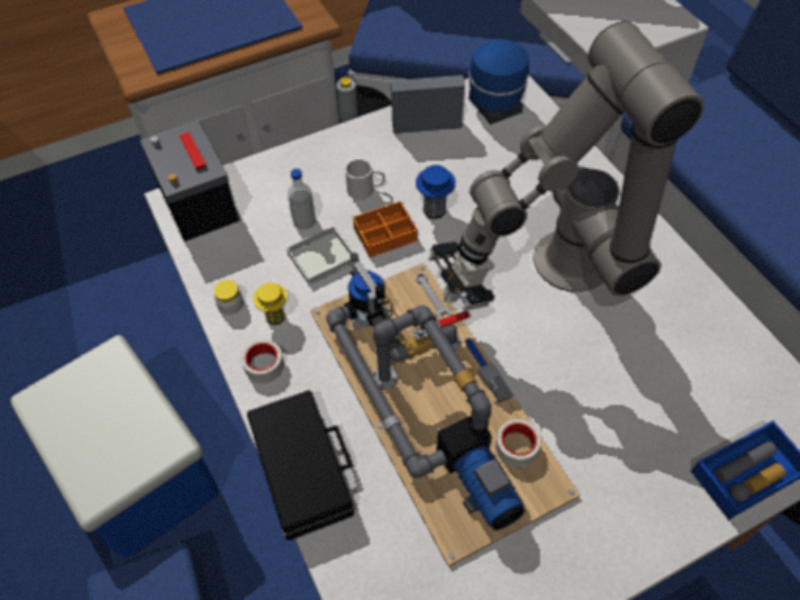

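The picture shows the shut fingers just right of the red sleeve, at (462,315). I push through to about 64° and then check.

Emit:
{"api": "play_rows", "payload": {
  "rows": [
    {"xyz": [-0.08, -0.23, -0.04], "twist": [0, 0, 0], "jaw": -1},
    {"xyz": [-0.15, -0.48, -0.03], "twist": [0, 0, 0], "jaw": -1},
    {"xyz": [-0.19, -0.74, -0.02], "twist": [0, 0, 0], "jaw": -1},
    {"xyz": [-0.2, -1.02, 0.02], "twist": [0, 0, 0], "jaw": -1},
    {"xyz": [-0.17, -1.31, 0.06], "twist": [0, 0.9, 0], "jaw": -1},
    {"xyz": [-0.09, -1.59, 0.13], "twist": [0, 1.8, 0], "jaw": -1},
    {"xyz": [0.04, -1.87, 0.18], "twist": [0, 2.7, 0], "jaw": -1},
    {"xyz": [0.22, -2.12, 0.25], "twist": [0, 3.5, 0], "jaw": -1},
    {"xyz": [0.44, -2.34, 0.34], "twist": [0, 4.4, 0], "jaw": -1},
    {"xyz": [0.44, -2.34, 0.34], "twist": [0, 4.4, 0], "jaw": -1}
  ]
}}

```text
clock: 7.18
eef_pos: [0.4511, 0.1548, 0.1242]
tool_rot: [[0.905, 0.001, 0.425], [-0.0, -1.0, 0.003], [0.425, -0.003, -0.905]]
force: [0.9, -2.0, 9.1]
width: 0.004
```

Run:
```python
from arc import *
o=ctrl.get_obs();print(o['eef_pos'],o['tool_rot'],o['qpos'],o['force'])
shot('scene','s5');f=shot('top','t5')
for d in ctrl.place_of(f,'valve_handle_end'): print(d['p'],w(f,d['point']))
p,R=tgt(64)
for a in range(72,101,8):
    pp,RR=tgt(a);print(a,rel(pp,RR,p,R))
```

```text
[0.451 0.155 0.124] [[ 0.905  0.001  0.425]
 [-0.    -1.     0.003]
 [ 0.425 -0.003 -0.905]] [ 0.235  0.215  2.147 -0.275  0.363  2.042] [ 0.911 -2.022  9.11 ]
0.67 [0.453 0.191 0.129]
0.3 [ 0.415 -0.324  0.005]
72 ([0.252, -0.179, 0.119], [0.0, 0.9, 0.0])
80 ([0.533, -0.31, 0.252], [0.0, 1.7, 0.0])
88 ([0.836, -0.385, 0.394], [0.0, 2.3, 0.0])
96 ([1.155, -0.4, 0.54], [0.0, 2.3, 0.0])
```

View pics/s5.png

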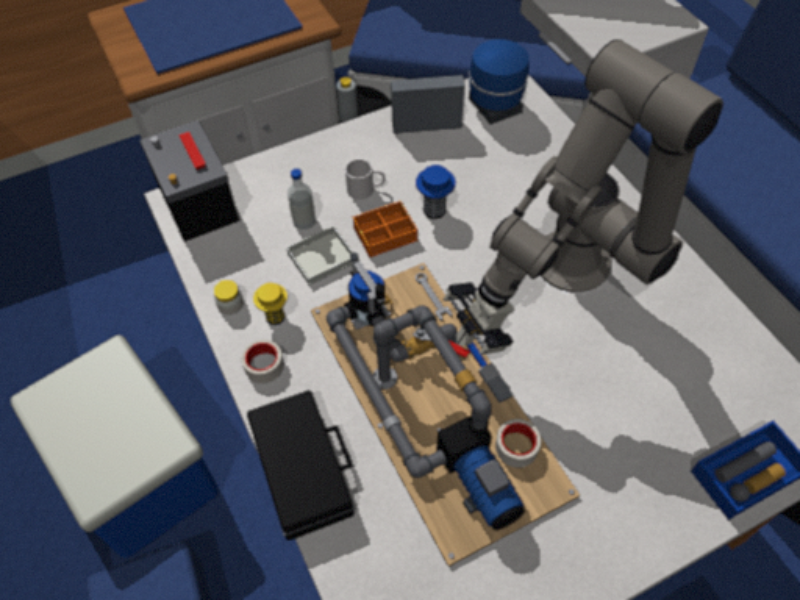

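View pics/t5.png

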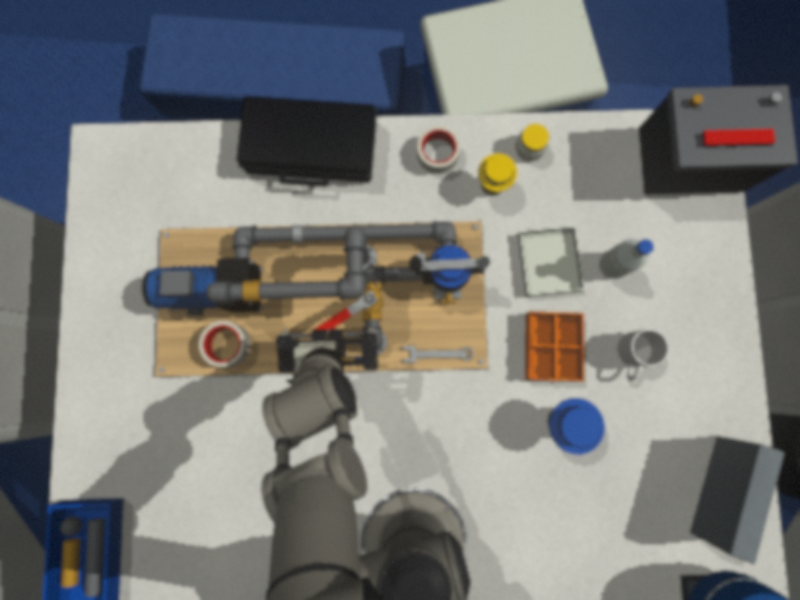

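The handle is at about 59°, with its tip at top-view pixel (320,327). The vertical force is 9 N upward, probably friction from descending while in contact. I raise the path by 6 mm and go on.

Emit:
{"api": "play_rows", "payload": {
  "rows": [
    {"xyz": [0.05, 0, -0.11], "twist": [0, 0, 0], "jaw": -1},
    {"xyz": [0.17, -0.09, -0.05], "twist": [0, 0.4, 0], "jaw": -1},
    {"xyz": [0.3, -0.18, 0.01], "twist": [0, 0.9, 0], "jaw": -1},
    {"xyz": [0.44, -0.25, 0.08], "twist": [0, 1.3, 0], "jaw": -1},
    {"xyz": [0.58, -0.31, 0.14], "twist": [0, 1.7, 0], "jaw": -1},
    {"xyz": [0.58, -0.31, 0.14], "twist": [0, 1.7, 0], "jaw": -1}
  ]
}}

```text
clock: 8.07
eef_pos: [0.4773, 0.1707, 0.1267]
tool_rot: [[0.896, 0.002, 0.445], [0.001, -1.0, 0.003], [0.445, -0.002, -0.896]]
force: [-4.3, 4.2, 4.2]
width: 0.003
```

Run:
```python
from arc import *
o=ctrl.get_obs();print(o['eef_pos'],o['tool_rot'],o['qpos'],o['force'],o['moment'])
shot('scene','s6');f=shot('top','t6')
for d in ctrl.place_of(f,'valve_handle_end'): print(d['p'],w(f,d['point']))
```

```text
[0.477 0.171 0.127] [[ 0.896  0.002  0.445]
 [ 0.001 -1.     0.003]
 [ 0.445 -0.002 -0.896]] [ 0.265  0.256  2.088 -0.323  0.367  2.111] [-4.312  4.179  4.181] [0.577 0.409 0.27 ]
0.59 [0.481 0.207 0.127]
```

View pics/t6.png

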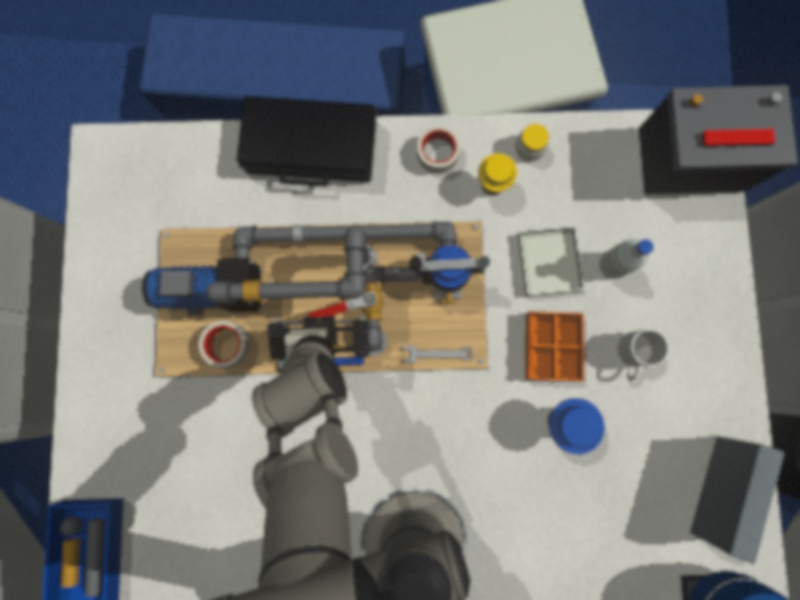

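Emit:
{"api": "play_rows", "payload": {
  "rows": [
    {"xyz": [0.15, -0.04, 0.07], "twist": [0, 0, 0], "jaw": -1},
    {"xyz": [0.3, -0.07, 0.14], "twist": [0, 0, 0], "jaw": -1},
    {"xyz": [0.46, -0.08, 0.22], "twist": [0, 0, 0], "jaw": -1},
    {"xyz": [0.56, -0.08, 0.27], "twist": [0, 0, 0], "jaw": -1},
    {"xyz": [0.56, -0.08, 0.27], "twist": [0, 0, 0], "jaw": -1}
  ]
}}

```text
clock: 8.85
eef_pos: [0.5075, 0.1748, 0.1269]
tool_rot: [[0.896, 0.001, 0.444], [0.0, -1.0, 0.003], [0.444, -0.002, -0.896]]
force: [-8.3, 7.3, 9.6]
width: 0.004
```

Run:
```python
from arc import *
o=ctrl.get_obs();print(o['eef_pos'],o['tool_rot'],o['qpos'],o['force'],o['moment'])
f=shot('top','t7')
for d in ctrl.place_of(f,'valve_handle_end'): print(d['p'],w(f,d['point']))
f=shot('scene')
im=f['image'][180:260,220:340,::-1];cv2.imwrite('pics/s7.png',cv2.resize(im,(780,520),interpolation=cv2.INTER_CUBIC))
for d in ctrl.place_of(f,'valve_handle_end'): print(d['p'],w(f,d['point']))
```

```text
[0.508 0.175 0.127] [[ 0.896  0.001  0.444]
 [ 0.    -1.     0.003]
 [ 0.444 -0.002 -0.896]] [ 0.254  0.301  2.016 -0.29   0.392  2.068] [-8.274  7.255  9.581] [1.167 0.829 0.607]
0.42 [0.521 0.215 0.131]
0.74 [0.522 0.214 0.129]
0.45 [0.437 0.404 0.014]
```

View pics/s7.png

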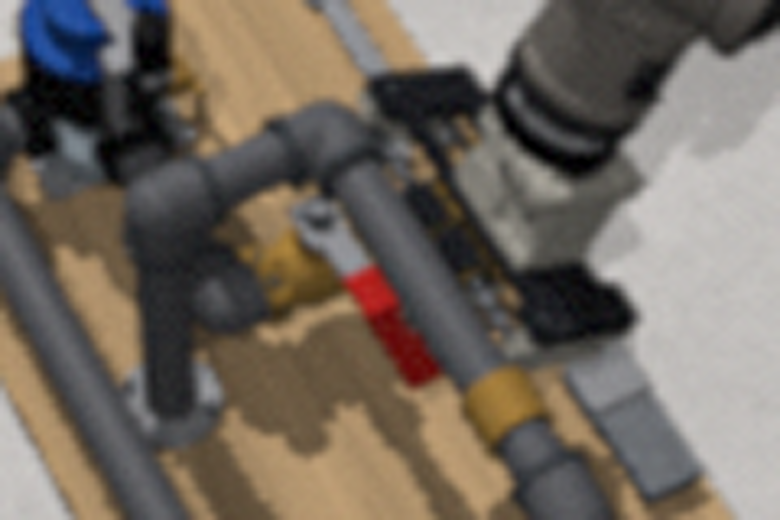

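View pics/t7.png

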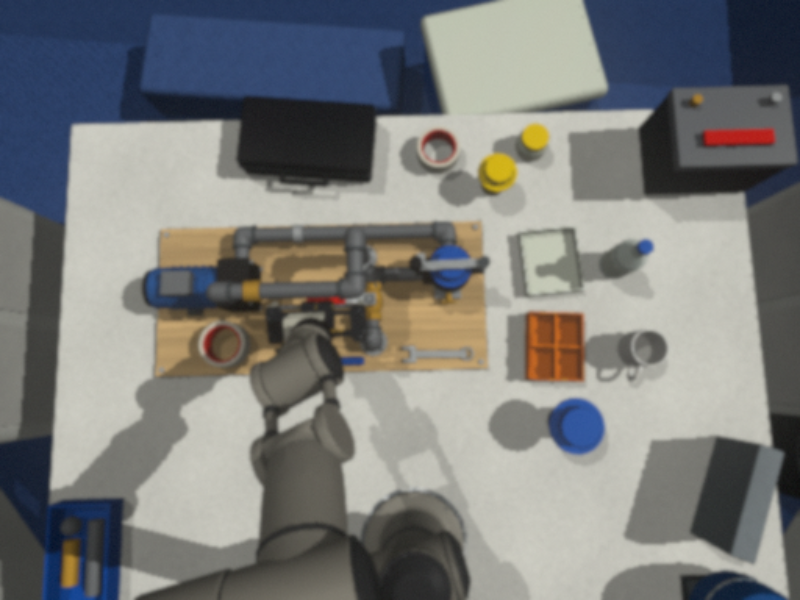

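The tip now reads about 90°. I push on a little to see whether it is against the stop: force should climb while position stays.

Emit:
{"api": "play_rows", "payload": {
  "rows": [
    {"xyz": [0.07, 0, 0.035], "twist": [0, 0, 0], "jaw": -1},
    {"xyz": [0.07, 0, 0.035], "twist": [0, 0, 0], "jaw": -1}
  ]
}}

```text
clock: 9.3
eef_pos: [0.5082, 0.1748, 0.1263]
tool_rot: [[0.898, 0.002, 0.439], [0.001, -1.0, 0.002], [0.439, -0.001, -0.898]]
force: [-26.7, 10.2, 24.2]
width: 0.004
```

Emit:
{"api": "play_rows", "payload": {
  "rows": [
    {"xyz": [0.07, 0, 0.035], "twist": [0, 0, 0], "jaw": -1},
    {"xyz": [0.07, 0, 0.035], "twist": [0, 0, 0], "jaw": -1}
  ]
}}

```text
clock: 9.55
eef_pos: [0.5088, 0.1747, 0.1258]
tool_rot: [[0.901, 0.001, 0.435], [0.001, -1.0, 0.001], [0.435, -0.0, -0.901]]
force: [-47.4, 11.2, 39.6]
width: 0.007
```

The handle is at its stop: the last 4 mm commanded gave 0.6 mm of travel and 47 N. The reaction points up and back, whereas the overhead pipe would push down, so it is not the pipe. I back off now.

Emit:
{"api": "play_rows", "payload": {
  "rows": [
    {"xyz": [-0.3, 0, -0.15], "twist": [0, 0, 0], "jaw": -1},
    {"xyz": [-0.8, 0, -0.4], "twist": [0, 0, 0], "jaw": -1},
    {"xyz": [-1.4, 0, -0.7], "twist": [0, 0, 0], "jaw": -1},
    {"xyz": [-1.2, 0, -1.4], "twist": [0, 0, 0], "jaw": -1},
    {"xyz": [-0.8, 0, -2.2], "twist": [0, -8, 0], "jaw": -1},
    {"xyz": [-0.4, 0, -3], "twist": [0, -17, 0], "jaw": -1},
    {"xyz": [0, 0, -4], "twist": [0, -26, 0], "jaw": -1},
    {"xyz": [0, 0, -4], "twist": [0, -26, 0], "jaw": -1},
    {"xyz": [0, 0, -4], "twist": [0, -26, 0], "jaw": -1}
  ]
}}

```text
clock: 10.68
eef_pos: [0.4286, 0.173, 0.3066]
tool_rot: [[1.0, -0.001, 0.008], [-0.001, -1.0, 0.001], [0.008, -0.001, -1.0]]
force: [0.2, 0.3, -0.9]
width: 0.006
```

Run:
```python
from arc import *
o=ctrl.get_obs();print(o['eef_pos'],o['tool_rot'],o['qpos'],o['force'])
shot('scene','s8');f=shot('top','t8')
for n in ('top','scene'):
  f=shot(n)
  for t in ['valve_handle_end','valve_stem','bar_knob','bar_pivot','element_grip']: print(t,[(round(d['p'],2),w(f,d['point'])) for d in ctrl.place_of(f,t)])
q=o['qpos']
piv=O+[.06,-.235,0]
for y0 in (-90,90):
  x=q.copy()
  for b in range(0,97,32):
    R=Rlean(0,y0+b);p=piv+.138*np.array([-np.sin(np.radians(b)),np.cos(np.radians(b)),0])+[0,0,.217]
    x[5]=np.clip(x[5]+(np.radians(32)*0),-3,3);x,e=ik(p,R,x);print(y0,b,x,'%.4f'%e)
```

```text
[0.429 0.173 0.307] [[ 1.    -0.001  0.008]
 [-0.001 -1.     0.001]
 [ 0.008 -0.001 -1.   ]] [ 0.218  0.164  1.535 -0.001  1.434  1.79 ] [ 0.154  0.329 -0.89 ]
valve_handle_end [(0.64, array([0.523, 0.214, 0.132])), (0.35, array([ 0.405, -0.51 ,  0.001]))]
valve_stem [(0.96, array([0.525, 0.081, 0.121])), (0.52, array([ 0.581, -0.091,  0.049]))]
bar_knob []
bar_pivot [(0.8, array([ 0.58 , -0.157,  0.175]))]
element_grip [(0.85, array([ 0.794, -0.209,  0.105])), (0.66, array([ 0.252, -0.338,  0.135])), (0.6, array([ 0.58 , -0.094,  0.158]))]
valve_handle_end [(0.5, array([0.52 , 0.209, 0.13 ])), (0.28, array([ 0.4  , -0.064,  0.017])), (0.16, array([ 0.601, -0.474,  0.   ]))]
valve_stem [(0.59, array([0.518, 0.078, 0.13 ])), (0.41, array([ 0.611, -0.328, -0.004]))]
bar_knob [(0.65, array([ 0.578, -0.018,  0.204]))]
bar_pivot [(0.76, array([ 0.578, -0.157,  0.17 ])), (0.3, array([ 0.604, -0.474,  0.001]))]
element_grip [(0.96, array([ 0.253, -0.338,  0.135])), (0.65, array([ 0.796, -0.203,  0.105])), (0.51, array([ 0.579, -0.094,  0.16 ])), (0.42, array([ 0.608, -0.332, -0.003]))]
-90 0 [-0.164  0.449  1.377  0.     1.315  2.978] 0.0000
-90 32 [-0.229  0.317  1.58  -0.     1.244  2.354] 0.0000
-90 64 [-0.372  0.24   1.689 -0.     1.213  1.652] 0.0000
-90 96 [-0.53   0.256  1.667 -0.     1.219  0.936] 0.0000
90 0 [-0.164  0.449  1.377  0.     1.315 -0.164] 0.0000
90 32 [-0.229  0.317  1.58  -0.     1.244 -0.787] 0.0000
90 64 [-0.372  0.24   1.689  0.     1.213 -1.489] 0.0000
90 96 [-0.53   0.256  1.667  0.     1.219 -2.206] 0.0000
```

View pics/s8.png

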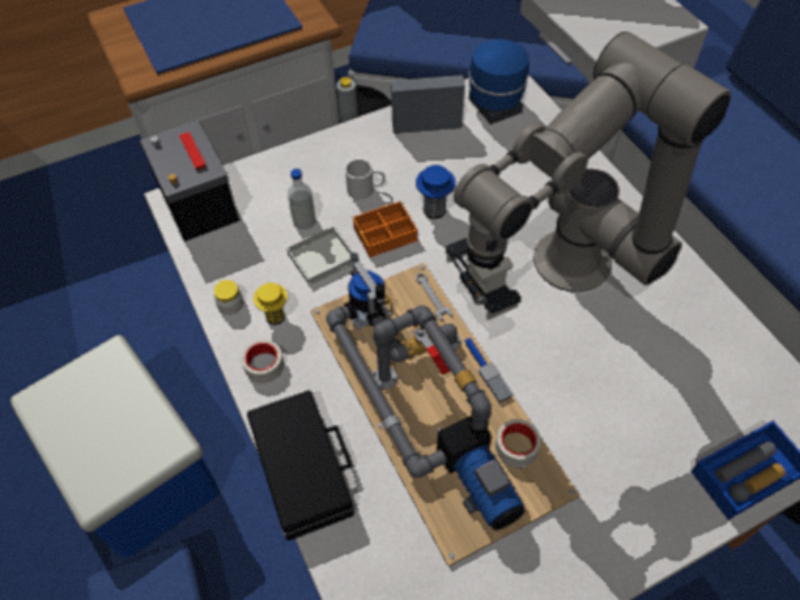

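View pics/t8.png

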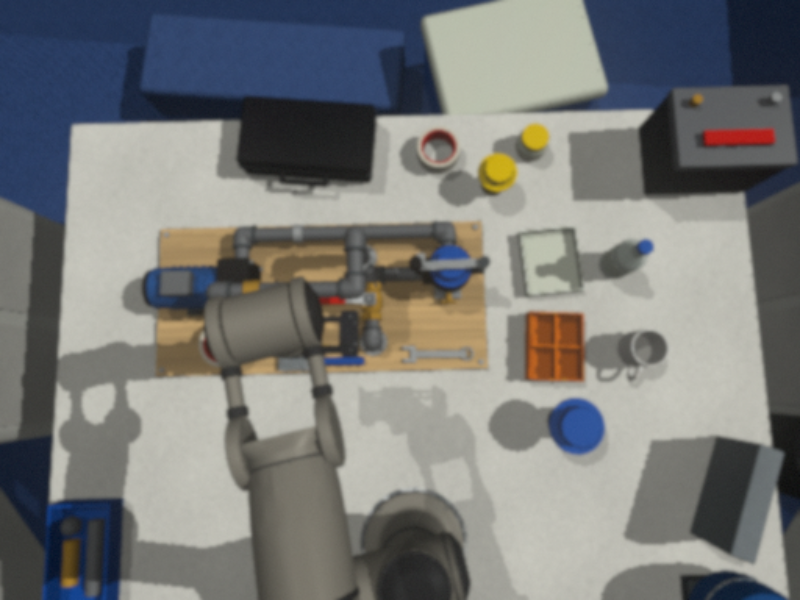

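The handle reads shut at (440,355), with the pipe, brush and spanner in place. Now I move over the knob at yaw −90 with the jaws half open.

Run:
```python
from arc import *
R=Rlean(0,-90)
print(rel([.578,-.018,.307],R),rel([.578,-.018,.217],R))
```

```text
([3.021, 3.829, -0.011], [-0.3, -0.2, 90.0]) ([3.011, 3.831, 1.789], [-0.3, -0.2, 90.0])
```

Emit:
{"api": "play_rows", "payload": {
  "rows": [
    {"xyz": [0.3, 0.6, -0.4], "twist": [0, 0, 10], "jaw": 0},
    {"xyz": [0.6, 1.2, -0.4], "twist": [0, 0, 20], "jaw": 0},
    {"xyz": [0.9, 1.8, -0.4], "twist": [0, 0, 30], "jaw": 0},
    {"xyz": [1.3, 2.4, -0.4], "twist": [0, 0, 40], "jaw": 0},
    {"xyz": [1.8, 3, -0.4], "twist": [0, 0, 50], "jaw": 0},
    {"xyz": [2.3, 3.5, -0.4], "twist": [0, 0, 60], "jaw": 0},
    {"xyz": [2.8, 3.83, -0.4], "twist": [0, 0, 70], "jaw": 0},
    {"xyz": [3.02, 3.83, -0.2], "twist": [0, 0, 80], "jaw": 0},
    {"xyz": [3.02, 3.83, 0], "twist": [0, 0, 90], "jaw": 0},
    {"xyz": [3.02, 3.83, 0], "twist": [0, 0, 90], "jaw": 0},
    {"xyz": [3.02, 3.83, 0], "twist": [0, 0, 90], "jaw": 0},
    {"xyz": [3.02, 3.83, 0], "twist": [0, 0, 90], "jaw": 0}
  ]
}}

```text
clock: 12.88
eef_pos: [0.5781, -0.018, 0.3071]
tool_rot: [[0.003, -1.0, 0.007], [-1.0, -0.003, 0.001], [-0.001, -0.007, -1.0]]
force: [-0.4, -0.4, -0.6]
width: 0.502
```

Run:
```python
from arc import *
o=ctrl.get_obs();print(o['eef_pos'],o['tool_rot'],o['qpos'],o['force'],o['width'])
R=Rlean(0,-90)
print(rel([.578,-.018,.217],R))
f=shot('scene');im=f['image'][120:260,160:340,::-1];cv2.imwrite('pics/s9.png',cv2.resize(im,(780,606),interpolation=cv2.INTER_CUBIC)[:600])
print(px(f,[.578,-.018,.206]),px(f,o['eef_pos']))
```

```text
[ 0.578 -0.018  0.307] [[ 0.003 -1.     0.007]
 [-1.    -0.003  0.001]
 [-0.001 -0.007 -1.   ]] [-0.165  0.393  1.22   0.002  1.522  2.974] [-0.366 -0.41  -0.617] 0.502164852758716
([0.001, 0.013, 1.803], [-0.4, 0.0, 0.2])
[242.239 186.321] [241.33  169.713]
```

View pics/s9.png

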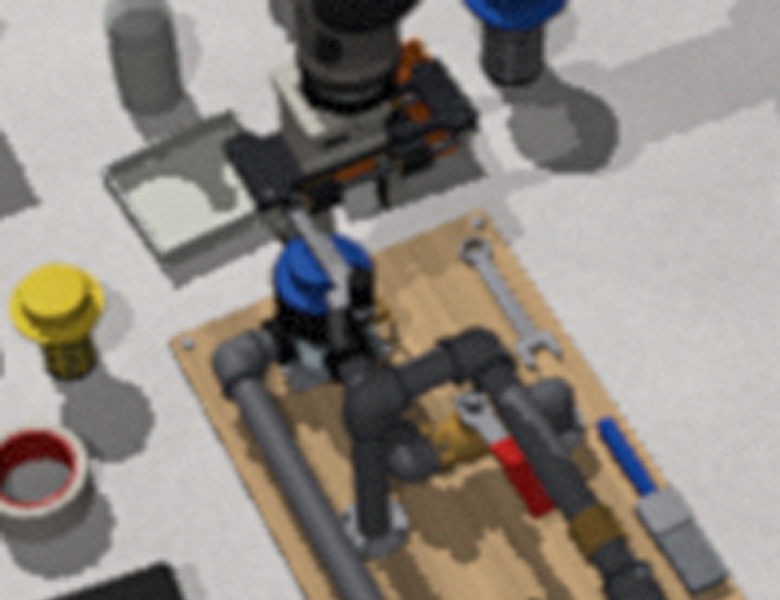

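The black knob is at crop (357,285), which agrees with my estimate. I descend to straddle it.

Emit:
{"api": "play_rows", "payload": {
  "rows": [
    {"xyz": [0, 0, 0.6], "twist": [0, 0, 0], "jaw": 0},
    {"xyz": [0, 0.01, 1.1], "twist": [0, 0, 0], "jaw": 0},
    {"xyz": [0, 0.01, 1.5], "twist": [0, 0, 0], "jaw": 0},
    {"xyz": [0, 0.01, 1.77], "twist": [0, 0, 0], "jaw": 0},
    {"xyz": [0, 0.01, 1.77], "twist": [0, 0, 0], "jaw": 0},
    {"xyz": [0, 0.01, 1.77], "twist": [0, 0, 0], "jaw": 0}
  ]
}}

```text
clock: 13.68
eef_pos: [0.5785, -0.0181, 0.2189]
tool_rot: [[0.001, -1.0, 0.007], [-1.0, -0.001, 0.001], [-0.001, -0.007, -1.0]]
force: [-0.4, 0.5, 0.2]
width: 0.499
```

Run:
```python
from arc import *
o=ctrl.get_obs();print(o['eef_pos'],o['qpos'],o['force'],o['width'])
piv=np.array([.579,-.157,0])
for b in list(range(0,96,8))+[100]:
    r=np.radians(b);p=piv+.138*np.array([-np.sin(r),np.cos(r),0])+[0,0,o['eef_pos'][2]]
    print(b,rel(p,Rlean(0,-90+b)))
f=shot('scene');im=f['image'][120:260,160:340,::-1];cv2.imwrite('pics/s10.png',cv2.resize(im,(771,600),interpolation=cv2.INTER_CUBIC))
```

```text
[ 0.578 -0.018  0.219] [-0.165  0.441  1.386  0.002  1.309  2.975] [-0.428  0.524  0.22 ] 0.4988329769832925
0 ([0.019, -0.011, 0.0], [-0.4, 0.0, 0.1])
8 ([0.045, 0.373, -0.003], [-0.4, 0.0, -7.9])
16 ([0.125, 0.75, -0.005], [-0.4, -0.0, -15.9])
24 ([0.256, 1.112, -0.008], [-0.4, -0.0, -23.9])
32 ([0.437, 1.452, -0.01], [-0.4, -0.1, -31.9])
40 ([0.663, 1.764, -0.013], [-0.4, -0.1, -39.9])
48 ([0.93, 2.041, -0.015], [-0.4, -0.1, -47.9])
56 ([1.233, 2.278, -0.017], [-0.4, -0.2, -55.9])
64 ([1.567, 2.471, -0.018], [-0.4, -0.2, -63.9])
72 ([1.923, 2.616, -0.02], [-0.4, -0.2, -71.9])
80 ([2.297, 2.709, -0.021], [-0.4, -0.2, -79.9])
88 ([2.68, 2.75, -0.021], [-0.4, -0.3, -87.9])
100 ([3.256, 2.71, -0.021], [-0.3, -0.3, -99.9])
```

View pics/s10.png

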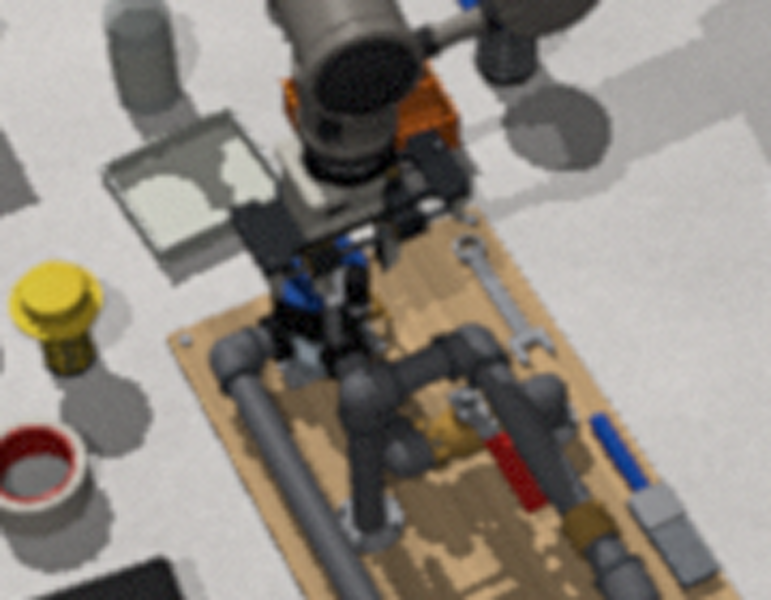

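The knob sits between the fingers with no contact force. I swing the bar.

Emit:
{"api": "play_rows", "payload": {
  "rows": [
    {"xyz": [0.04, 0.37, 0], "twist": [0, 0, -8], "jaw": 0},
    {"xyz": [0.12, 0.75, 0], "twist": [0, 0, -16], "jaw": 0},
    {"xyz": [0.26, 1.11, -0.01], "twist": [0, 0, -24], "jaw": 0},
    {"xyz": [0.44, 1.45, -0.01], "twist": [0, 0, -32], "jaw": 0},
    {"xyz": [0.66, 1.76, -0.01], "twist": [0, 0, -40], "jaw": 0},
    {"xyz": [0.93, 2.04, -0.01], "twist": [0, 0, -48], "jaw": 0},
    {"xyz": [1.23, 2.28, -0.02], "twist": [0, 0, -56], "jaw": 0},
    {"xyz": [1.57, 2.47, -0.02], "twist": [0, 0, -64], "jaw": 0},
    {"xyz": [1.92, 2.62, -0.02], "twist": [0, 0, -72], "jaw": 0},
    {"xyz": [2.3, 2.71, -0.02], "twist": [0, 0, -80], "jaw": 0},
    {"xyz": [2.68, 2.75, -0.02], "twist": [0, 0, -88], "jaw": 0},
    {"xyz": [2.68, 2.75, -0.02], "twist": [0, 0, -88], "jaw": 0}
  ]
}}

```text
clock: 15.22
eef_pos: [0.4408, -0.153, 0.2188]
tool_rot: [[0.999, -0.037, 0.007], [-0.037, -0.999, 0.0], [0.007, -0.0, -1.0]]
force: [0.4, -0.1, 0.4]
width: 0.502
```

Run:
```python
from arc import *
o=ctrl.get_obs();print(o['eef_pos'],o['tool_rot'],o['force'],o['width'])
f=shot('scene');im=f['image'][120:260,160:340,::-1];cv2.imwrite('pics/s11.png',cv2.resize(im,(771,600),interpolation=cv2.INTER_CUBIC))
print([(d['p'],w(f,d['point'])) for d in ctrl.place_of(f,'bar_knob')])
f=shot('top');print([(d['p'],w(f,d['point'])) for d in ctrl.place_of(f,'bar_knob')])
```

```text
[ 0.441 -0.153  0.219] [[ 0.999 -0.037  0.007]
 [-0.037 -0.999  0.   ]
 [ 0.007 -0.    -1.   ]] [ 0.37  -0.133  0.427] 0.5021911983527401
[(0.71, array([ 0.444, -0.144,  0.208])), (0.71, array([0.521, 0.214, 0.128]))]
[]
```

View pics/s11.png

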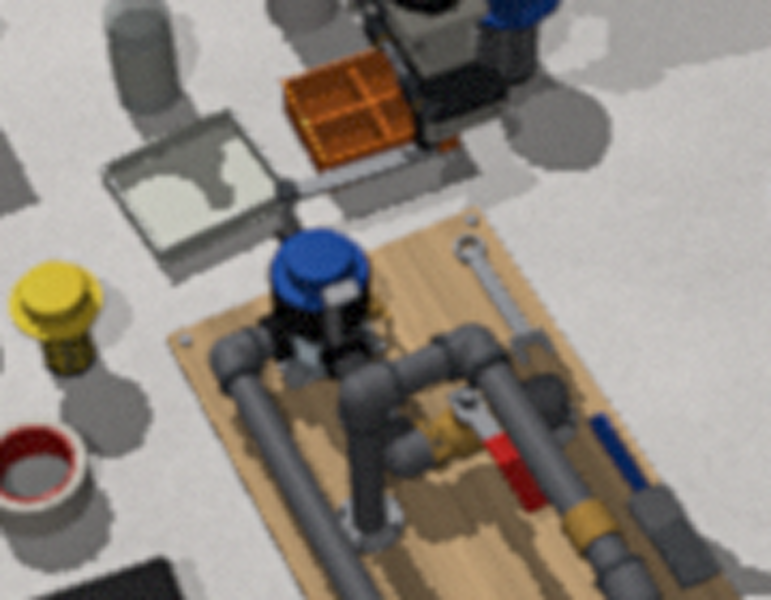

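The bar is almost at its stop, with the knob still inside the jaws. I press on along −y until the force rises.

Emit:
{"api": "play_rows", "payload": {
  "rows": [
    {"xyz": [0, 0.1, 0], "twist": [0, 0, -1], "jaw": 0},
    {"xyz": [0, 0.2, 0], "twist": [0, 0, -2], "jaw": 0},
    {"xyz": [0, 0.28, 0], "twist": [0, 0, -2], "jaw": 0},
    {"xyz": [0, 0.28, 0], "twist": [0, 0, -2], "jaw": 0}
  ]
}}

```text
clock: 15.92
eef_pos: [0.4399, -0.1661, 0.2179]
tool_rot: [[1.0, 0.0, 0.005], [0.0, -1.0, 0.002], [0.005, -0.002, -1.0]]
force: [-0.6, 2.5, 1.4]
width: 0.496
```

Emit:
{"api": "play_rows", "payload": {
  "rows": [
    {"xyz": [0, 0.06, 0], "twist": [0, 0, 0], "jaw": 0},
    {"xyz": [0, 0.06, 0], "twist": [0, 0, 0], "jaw": 0}
  ]
}}

```text
clock: 16.18
eef_pos: [0.4398, -0.1668, 0.2178]
tool_rot: [[1.0, 0.001, 0.005], [0.001, -1.0, 0.006], [0.005, -0.006, -1.0]]
force: [-1.3, 11.3, 2.7]
width: 0.498
```

At the stop: 11 N with no further travel. I re-centre, rise and turn toward the basket.

Emit:
{"api": "play_rows", "payload": {
  "rows": [
    {"xyz": [0, -0.25, 0], "twist": [0, 0, 0], "jaw": 0},
    {"xyz": [0, -0.25, 0], "twist": [0, 0, 0], "jaw": 0},
    {"xyz": [0, -0.25, -0.8], "twist": [0, 0, 0], "jaw": 0.4},
    {"xyz": [0, -0.25, -1.6], "twist": [0, 0, 8], "jaw": 1},
    {"xyz": [0, -0.25, -2.2], "twist": [0, 0, 18], "jaw": 1},
    {"xyz": [0.6, -0.5, -2.2], "twist": [0, 0, 28], "jaw": 1},
    {"xyz": [1.2, -0.8, -2.2], "twist": [0, 0, 38], "jaw": 1},
    {"xyz": [1.8, -1.1, -2.2], "twist": [0, 0, 48], "jaw": 1},
    {"xyz": [2.4, -1.4, -2.2], "twist": [0, 0, 58], "jaw": 1},
    {"xyz": [2.8, -1.5, -2.2], "twist": [0, 0, 68], "jaw": 1},
    {"xyz": [2.8, -1.5, -2.2], "twist": [0, 0, 79], "jaw": 1},
    {"xyz": [2.8, -1.5, -2.2], "twist": [0, 0, 90], "jaw": 1}
  ]
}}

```text
clock: 17.68
eef_pos: [0.5799, -0.0944, 0.3285]
tool_rot: [[0.004, -1.0, 0.005], [-1.0, -0.004, 0.0], [-0.0, -0.005, -1.0]]
force: [-0.3, 0.3, -0.3]
width: 1.0
```

Run:
```python
from arc import *
o=ctrl.get_obs();print(o['eef_pos'],o['tool_rot'],o['force'],o['width'],o['qpos'])
f=shot('scene');im=f['image'][120:260,160:340,::-1];cv2.imwrite('pics/s12.png',cv2.resize(im,(771,600),interpolation=cv2.INTER_CUBIC))
for n in 'scene','top':
  f=shot(n)
  for t in ['bar_knob','element_grip','element','strainer_mouth']:print(t,[(round(d['p'],2),w(f,d['point'])) for d in ctrl.place_of(f,t)])
R=Rlean(0,-90)
print(rel([.579,-.0925,.25],R),rel([.579,-.0925,.171],R))
```

```text
[ 0.58  -0.094  0.328] [[ 0.004 -1.     0.005]
 [-1.    -0.004  0.   ]
 [-0.    -0.005 -1.   ]] [-0.308  0.314 -0.346] 1.0001734844283745 [-0.293  0.407  1.142  0.002  1.587  2.845]
bar_knob [(0.51, array([ 0.443, -0.155,  0.207])), (0.45, array([ 0.583, -0.091,  0.138]))]
element_grip [(0.9, array([ 0.253, -0.337,  0.132])), (0.83, array([ 0.797, -0.207,  0.104])), (0.58, array([ 0.581, -0.093,  0.156]))]
element [(0.86, array([ 0.25 , -0.333,  0.002])), (0.78, array([ 0.577, -0.092,  0.053])), (0.57, array([0.441, 0.407, 0.014])), (0.55, array([ 0.797, -0.202,  0.003]))]
strainer_mouth [(0.75, array([ 0.611, -0.33 ,  0.003])), (0.62, array([ 0.582, -0.089,  0.14 ]))]
bar_knob []
element_grip [(0.94, array([ 0.251, -0.336,  0.135])), (0.75, array([ 0.58 , -0.09 ,  0.156])), (0.52, array([ 0.795, -0.209,  0.105]))]
element [(0.63, array([ 0.253, -0.34 , -0.   ])), (0.55, array([ 0.577, -0.091,  0.052]))]
strainer_mouth [(0.78, array([ 0.581, -0.09 ,  0.14 ])), (0.57, array([0.52 , 0.081, 0.122]))]
([-0.032, 0.017, 1.578], [-0.3, 0.0, 0.6]) ([-0.03, 0.025, 3.158], [-0.3, 0.0, 0.6])
```

View pics/s12.png

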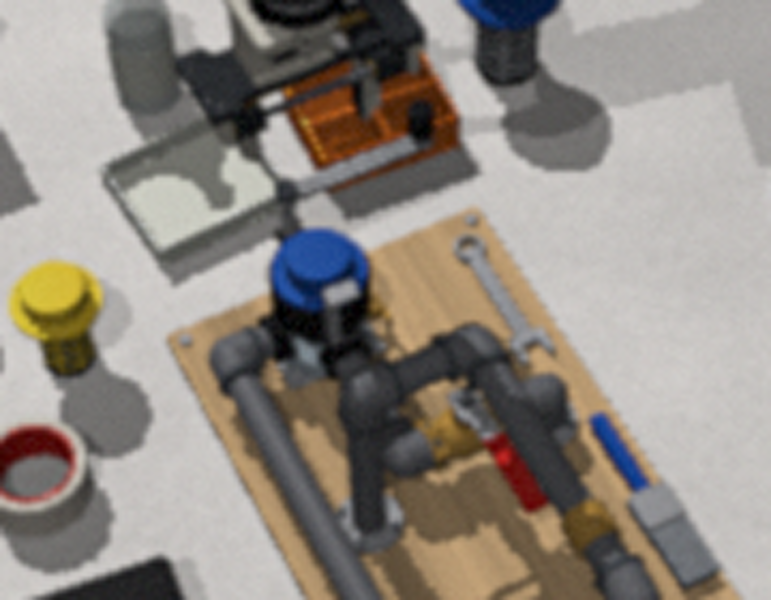

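The bar is clear, with the knob at (420,120) in the crop at 90°. I descend onto the cap with fingers on the ±x sides.

Emit:
{"api": "play_rows", "payload": {
  "rows": [
    {"xyz": [-0.04, 0.02, 0.8], "twist": [0, 0, 0.6], "jaw": 1},
    {"xyz": [-0.04, 0.02, 1.6], "twist": [0, 0, 0.6], "jaw": 1},
    {"xyz": [-0.04, 0.02, 2.3], "twist": [0, 0, 0.6], "jaw": 1},
    {"xyz": [-0.04, 0.02, 2.8], "twist": [0, 0, 0.6], "jaw": 1},
    {"xyz": [-0.04, 0.02, 3.12], "twist": [0, 0, 0.6], "jaw": 1},
    {"xyz": [-0.04, 0.02, 3.12], "twist": [0, 0, 0.6], "jaw": 1},
    {"xyz": [-0.04, 0.02, 3.12], "twist": [0, 0, 0.6], "jaw": 1}
  ]
}}

```text
clock: 19.1
eef_pos: [0.5799, -0.0922, 0.174]
tool_rot: [[-0.001, -1.0, 0.007], [-1.0, 0.001, 0.0], [-0.0, -0.007, -1.0]]
force: [0.5, -0.0, -0.7]
width: 1.001
```

Emit:
{"api": "play_rows", "payload": {
  "rows": [
    {"xyz": [0, 0, 0], "twist": [0, 0, 0], "jaw": -1},
    {"xyz": [0, 0, 0], "twist": [0, 0, 0], "jaw": -1},
    {"xyz": [0, 0, 0], "twist": [0, 0, 0], "jaw": -1},
    {"xyz": [0, 0, 0], "twist": [0, 0, 0], "jaw": -1},
    {"xyz": [0, 0, 0], "twist": [0, 0, 0], "jaw": -1},
    {"xyz": [0, 0, 0], "twist": [0, 0, 0], "jaw": -1}
  ],
  "newtons": 25
}}

```text
clock: 19.85
eef_pos: [0.5792, -0.0919, 0.1728]
tool_rot: [[-0.001, -1.0, 0.005], [-1.0, 0.001, 0.001], [-0.001, -0.005, -1.0]]
force: [-0.7, 0.3, -0.1]
width: 0.397
```

Run:
```python
from arc import *
o=ctrl.get_obs();print(o['eef_pos'],o['force'],o['width'])
f=shot('scene');im=f['image'][120:260,160:340,::-1];cv2.imwrite('pics/s13.png',cv2.resize(im,(771,600),interpolation=cv2.INTER_CUBIC))
f=shot('top');im=f['image'][120:240,220:380,::-1];cv2.imwrite('pics/t13.png',cv2.resize(im,(800,600),interpolation=cv2.INTER_CUBIC))
```

```text
[ 0.579 -0.092  0.173] [-0.739  0.271 -0.052] 0.396557126815314
```

View pics/s13.png

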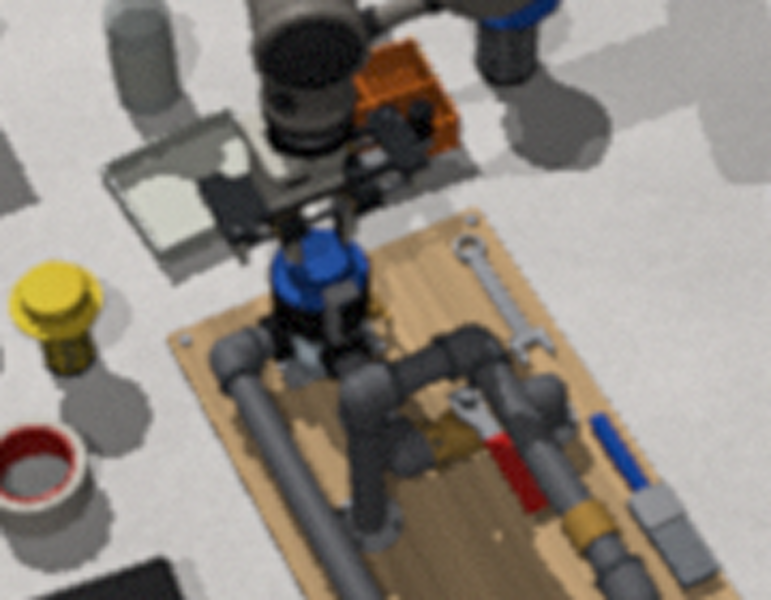

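View pics/t13.png

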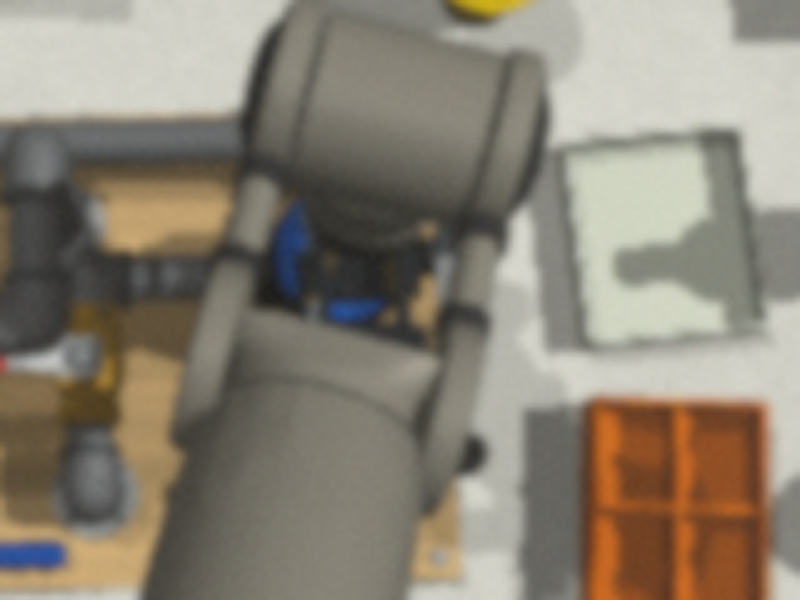

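Emit:
{"api": "play_rows", "payload": {
  "rows": [
    {"xyz": [0, 0, 0], "twist": [0, 0, 0], "jaw": -1},
    {"xyz": [0, 0, 0], "twist": [0, 0, 0], "jaw": -1}
  ]
}}

```text
clock: 20.2
eef_pos: [0.5793, -0.0919, 0.1729]
tool_rot: [[-0.001, -1.0, 0.005], [-1.0, 0.001, 0.001], [-0.001, -0.005, -1.0]]
force: [0.2, -0.2, 0.3]
width: 0.089
```

Still closing, so the fingers have not met the grip. I look closely before moving.

Run:
```python
from arc import *
o=ctrl.get_obs();print(o['eef_pos'],o['force'],o['width'],ctrl.tip_extent)
f=shot('scene');x0,y0,x1,y1=205,130,275,190
im=f['image'][y0:y1,x0:x1,::-1];s=11;im=cv2.resize(im,None,fx=s,fy=s,interpolation=cv2.INTER_CUBIC)
def mk(p,c):
    u=px(f,p);cv2.circle(im,(int((u[0]+.5-x0)*s),int((u[1]+.5-y0)*s)),4,c,-1)
P=o['eef_pos'];z=o['tool_rot'][:,2]
mk(P,(0,0,255));mk(P+z*.022,(0,255,0));mk(P-z*.047,(255,0,255))
mk([.579,-.0915,.168],(0,255,255));mk([.579,-.0915,.146],(255,255,0))
cv2.imwrite('pics/s14.png',im)
for t in ['element_grip','element']:print(t,[(round(d['p'],2),w(f,d['point'])) for d in ctrl.place_of(f,t)])
```

```text
[ 0.579 -0.092  0.173] [ 0.169 -0.163  0.329] 0.08927092148518233 0.022
element_grip [(0.94, array([ 0.797, -0.203,  0.101])), (0.76, array([ 0.579, -0.089,  0.159])), (0.56, array([ 0.25 , -0.337,  0.134]))]
element [(0.85, array([ 0.798, -0.203, -0.001])), (0.7, array([ 0.446, -0.156,  0.208])), (0.62, array([ 0.25 , -0.335,  0.001])), (0.5, array([ 0.581, -0.094,  0.054]))]
```

View pics/s14.png

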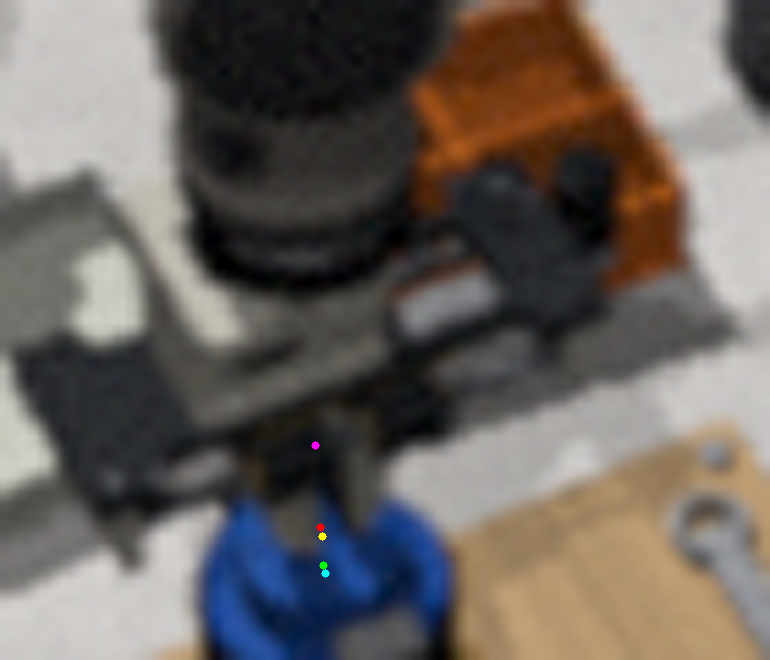

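The fingertips end at about the TCP (crop (300,545) and (355,520)), roughly z≈0.17. That is some 20 mm short of the nominal tip, so they closed just above the grip. It also explains the upward force at the valve. I open and measure the tips again.

Emit:
{"api": "play_rows", "payload": {
  "rows": [
    {"xyz": [0, 0, -0.1], "twist": [0, 0, 0], "jaw": 1},
    {"xyz": [0, 0, -0.1], "twist": [0, 0, 0], "jaw": 1},
    {"xyz": [0, 0, -0.1], "twist": [0, 0, 0], "jaw": 1},
    {"xyz": [0, 0, -0.1], "twist": [0, 0, 0], "jaw": 1},
    {"xyz": [0, 0, -0.1], "twist": [0, 0, 0], "jaw": 1},
    {"xyz": [0, 0, -0.1], "twist": [0, 0, 0], "jaw": 1}
  ]
}}

```text
clock: 21.1
eef_pos: [0.5792, -0.0919, 0.1778]
tool_rot: [[-0.001, -1.0, 0.005], [-1.0, 0.001, 0.001], [-0.001, -0.005, -1.0]]
force: [0.1, -0.1, -0.8]
width: 0.615
```

Run:
```python
from arc import *
o=ctrl.get_obs();print(o['eef_pos'],o['force'],o['width'],ctrl.tip_extent)
f=shot('scene');x0,y0,x1,y1=205,130,275,190
im=f['image'][y0:y1,x0:x1,::-1];s=11;im=cv2.resize(im,None,fx=s,fy=s,interpolation=cv2.INTER_CUBIC)
def mk(p,c):
    u=px(f,p);cv2.circle(im,(int((u[0]+.5-x0)*s),int((u[1]+.5-y0)*s)),4,c,-1)
P=o['eef_pos'];R=o['tool_rot'];z=R[:,2]
for sg in (-1,1):
    q=P+sg*R[:,1]*.046
    mk(q,(0,0,255));mk(q+z*.022,(0,255,0))
mk([.579,-.0915,.168],(0,255,255));mk([.579,-.0915,.146],(255,255,0))
cv2.imwrite('pics/s15.png',im)
```

```text
[ 0.579 -0.092  0.178] [ 0.106 -0.054 -0.775] 0.6148430646731683 0.022
```

View pics/s15.png

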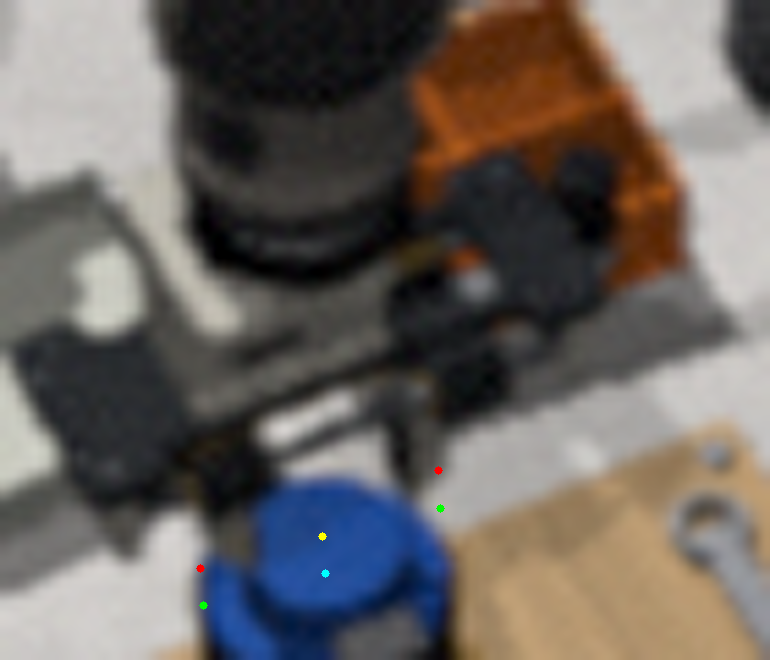

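Emit:
{"api": "play_rows", "payload": {
  "rows": [
    {"xyz": [0, 0, 0], "twist": [0, 0, 0], "jaw": 1},
    {"xyz": [0, 0, 0], "twist": [0, 0, 0], "jaw": 1},
    {"xyz": [0, 0, 0], "twist": [0, 0, 0], "jaw": 1},
    {"xyz": [0, 0, 0], "twist": [0, 0, 0], "jaw": 1},
    {"xyz": [0, 0, 0.2], "twist": [0, 0, 0], "jaw": 1},
    {"xyz": [0, 0, 0.38], "twist": [0, 0, 0], "jaw": 1},
    {"xyz": [0, 0, 0.38], "twist": [0, 0, 0], "jaw": 1},
    {"xyz": [0, 0, 0.38], "twist": [0, 0, 0], "jaw": 1}
  ]
}}

```text
clock: 22.15
eef_pos: [0.5794, -0.0919, 0.1588]
tool_rot: [[-0.001, -1.0, 0.005], [-1.0, 0.001, 0.001], [-0.001, -0.005, -1.0]]
force: [-0.4, 0.6, 0.7]
width: 0.997
```

Run:
```python
from arc import *
o=ctrl.get_obs();print(o['eef_pos'],o['force'],o['width'],ctrl.tip_extent)
f=shot('scene');x0,y0,x1,y1=205,130,275,190
im=f['image'][y0:y1,x0:x1,::-1];s=11;im=cv2.resize(im,None,fx=s,fy=s,interpolation=cv2.INTER_CUBIC)
cv2.imwrite('pics/s16.png',im)
```

```text
[ 0.579 -0.092  0.159] [-0.387  0.632  0.693] 0.9969491765358102 0.022
```

View pics/s16.png

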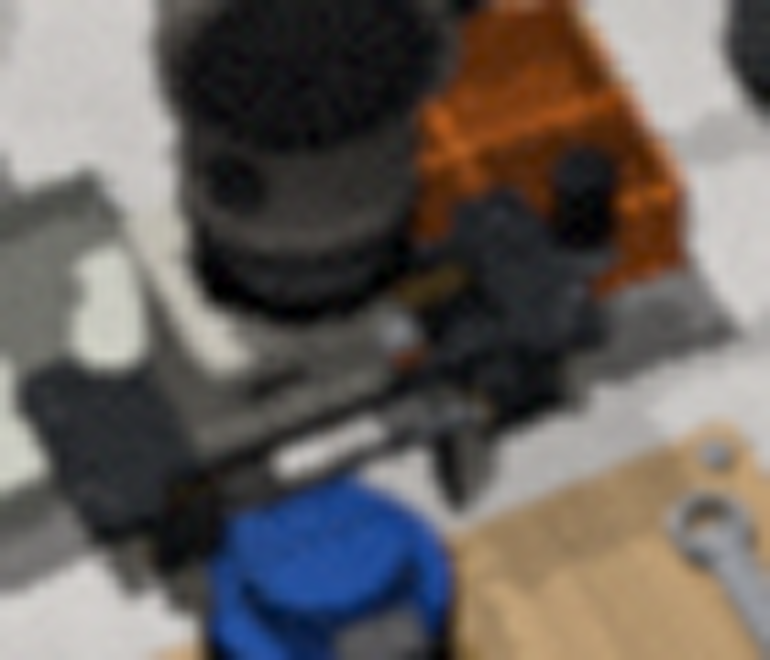

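Tips now read z≈0.154, about 14 mm down the grip. I close.

Emit:
{"api": "play_rows", "payload": {
  "rows": [
    {"xyz": [0, 0, 0.05], "twist": [0, 0, 0], "jaw": -1},
    {"xyz": [0, 0, 0.05], "twist": [0, 0, 0], "jaw": -1},
    {"xyz": [0, 0, 0.05], "twist": [0, 0, 0], "jaw": -1},
    {"xyz": [0, 0, 0.05], "twist": [0, 0, 0], "jaw": -1},
    {"xyz": [0, 0, 0.05], "twist": [0, 0, 0], "jaw": -1},
    {"xyz": [0, 0, 0.05], "twist": [0, 0, 0], "jaw": -1},
    {"xyz": [0, 0, 0.05], "twist": [0, 0, 0], "jaw": -1}
  ],
  "newtons": 25
}}

```text
clock: 23.08
eef_pos: [0.5795, -0.092, 0.1565]
tool_rot: [[-0.001, -1.0, 0.006], [-1.0, 0.001, 0.001], [-0.001, -0.006, -1.0]]
force: [1.2, 1.6, 0.4]
width: 0.646
```

Emit:
{"api": "play_rows", "payload": {
  "rows": [
    {"xyz": [0, 0, 0], "twist": [0, 0, 0], "jaw": -1}
  ],
  "newtons": 30
}}

```text
clock: 23.2
eef_pos: [0.5795, -0.092, 0.1565]
tool_rot: [[-0.001, -1.0, 0.006], [-1.0, 0.001, 0.001], [-0.001, -0.006, -1.0]]
force: [1.6, 0.2, 0.5]
width: 0.644
```

Gripped (59 mm). I lift straight up, slowly at first.

Emit:
{"api": "play_rows", "payload": {
  "rows": [
    {"xyz": [0, 0, -0.1], "twist": [0, 0, 0], "jaw": -1},
    {"xyz": [0, 0, -0.25], "twist": [0, 0, 0], "jaw": -1},
    {"xyz": [0, 0, -0.5], "twist": [0, 0, 0], "jaw": -1},
    {"xyz": [0, -0.01, -0.9], "twist": [0, 0, 0], "jaw": -1},
    {"xyz": [0, -0.01, -1.4], "twist": [0, 0, 0], "jaw": -1},
    {"xyz": [0, -0.01, -2], "twist": [0, 0, 0], "jaw": -1},
    {"xyz": [0, -0.02, -2.6], "twist": [0, 0, 0], "jaw": -1},
    {"xyz": [0, -0.02, -3.2], "twist": [0, 0, 0], "jaw": -1},
    {"xyz": [0, -0.02, -3.4], "twist": [0, 0, 0], "jaw": -1},
    {"xyz": [0, -0.02, -3.4], "twist": [0, 0, 0], "jaw": -1}
  ]
}}

```text
clock: 24.45
eef_pos: [0.5794, -0.0921, 0.3266]
tool_rot: [[-0.001, -1.0, 0.006], [-1.0, 0.001, 0.001], [-0.001, -0.006, -1.0]]
force: [0.5, 0.2, -2.2]
width: 0.639
```

Run:
```python
from arc import *
o=ctrl.get_obs();print(o['eef_pos'],o['force'],o['width'],o['qpos'])
f=shot('scene','s17')
for n in 'scene','top':
  f=shot(n)
  for t in ['element','drip_tray_in','drip_tray']:print(t,[(round(d['p'],2),w(f,d['point'])) for d in ctrl.place_of(f,t)])
print(rel([.610,-.328,o['eef_pos'][2]],Rlean(0,-90)))
```

```text
[ 0.579 -0.092  0.327] [ 0.477  0.165 -2.24 ] 0.6388582385221603 [-0.29   0.405  1.15   0.002  1.581  2.853]
element [(0.82, array([ 0.577, -0.09 ,  0.227])), (0.74, array([ 0.797, -0.201, -0.001])), (0.68, array([ 0.577, -0.09 ,  0.328]))]
drip_tray_in [(0.83, array([ 0.61 , -0.331,  0.002]))]
drip_tray [(0.81, array([ 0.61 , -0.332,  0.001]))]
element [(0.9, array([ 0.251, -0.341,  0.001])), (0.54, array([ 0.575, -0.09 ,  0.219])), (0.38, array([ 0.414, -0.323,  0.003]))]
drip_tray_in [(0.9, array([ 0.612, -0.33 ,  0.005])), (0.49, array([ 0.412, -0.322,  0.003]))]
drip_tray [(0.95, array([ 0.611, -0.329, -0.002]))]
([4.718, -0.617, -0.016], [-0.3, 0.1, -0.0])
```

View pics/s17.png

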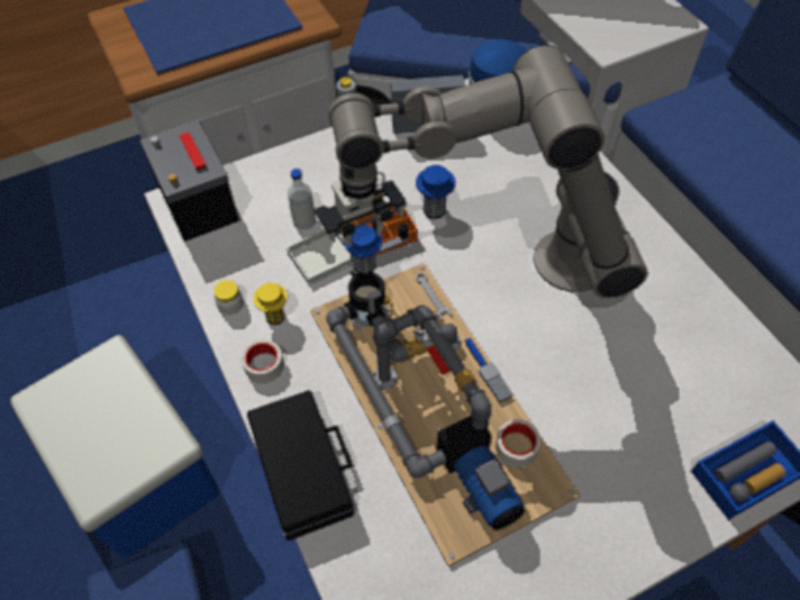

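The basket is out and upright at (365,245), origin about 0.22. I carry it over the tray.

Emit:
{"api": "play_rows", "payload": {
  "rows": [
    {"xyz": [0.3, 0, 0], "twist": [0, 0, 0], "jaw": -1},
    {"xyz": [0.8, -0.1, 0], "twist": [0, 0, 0], "jaw": -1},
    {"xyz": [1.5, -0.2, 0], "twist": [0, 0, 0], "jaw": -1},
    {"xyz": [2.2, -0.3, 0], "twist": [0, 0, 0], "jaw": -1},
    {"xyz": [2.9, -0.4, 0], "twist": [0, 0, 0], "jaw": -1},
    {"xyz": [3.6, -0.5, 0], "twist": [0, 0, 0], "jaw": -1},
    {"xyz": [4.2, -0.58, 0], "twist": [0, 0, 0], "jaw": -1},
    {"xyz": [4.6, -0.62, 0], "twist": [0, 0, 0], "jaw": -1},
    {"xyz": [4.74, -0.62, 0], "twist": [0, 0, 0], "jaw": -1},
    {"xyz": [4.74, -0.62, 0], "twist": [0, 0, 0], "jaw": -1}
  ]
}}

```text
clock: 26.15
eef_pos: [0.6098, -0.3301, 0.3258]
tool_rot: [[-0.002, -1.0, 0.005], [-1.0, 0.002, 0.001], [-0.001, -0.005, -1.0]]
force: [0.4, 0.3, -2.5]
width: 0.637
```

Emit:
{"api": "play_rows", "payload": {
  "rows": [
    {"xyz": [0, 0, 0.3], "twist": [0, 0, 0], "jaw": -1},
    {"xyz": [0, 0, 0.9], "twist": [0, 0, 0], "jaw": -1},
    {"xyz": [0, 0, 1.6], "twist": [0, 0, 0], "jaw": -1},
    {"xyz": [0, 0, 2.3], "twist": [0, 0, 0], "jaw": -1},
    {"xyz": [0, 0, 3], "twist": [0, 0, 0], "jaw": -1},
    {"xyz": [0, 0, 3.5], "twist": [0, 0, 0], "jaw": -1},
    {"xyz": [0, 0, 3.9], "twist": [0, 0, 0], "jaw": -1},
    {"xyz": [0, 0, 4.1], "twist": [0, 0, 0], "jaw": -1},
    {"xyz": [0, 0, 4.1], "twist": [0, 0, 0], "jaw": -1}
  ]
}}

```text
clock: 27.28
eef_pos: [0.6113, -0.3283, 0.1211]
tool_rot: [[-0.0, -1.0, 0.005], [-1.0, 0.0, 0.001], [-0.001, -0.005, -1.0]]
force: [0.9, -0.4, -2.5]
width: 0.64
```

Run:
```python
from arc import *
o=ctrl.get_obs();print(o['eef_pos'],o['tool_rot'],o['force'],o['width'])
f=shot('scene')
im=f['image'][100:220,140:300,::-1];cv2.imwrite('pics/s18.png',cv2.resize(im,(800,600),interpolation=cv2.INTER_CUBIC))
print([(round(d['p'],2),w(f,d['point'])) for d in ctrl.place_of(f,'element')])
```

```text
[ 0.611 -0.328  0.121] [[-0.    -1.     0.005]
 [-1.     0.     0.001]
 [-0.001 -0.005 -1.   ]] [ 0.866 -0.401 -2.522] 0.6403356854525721
[(0.71, array([ 0.611, -0.331,  0.022])), (0.67, array([ 0.249, -0.333,  0.002])), (0.58, array([ 0.796, -0.203,  0.002]))]
```

View pics/s18.png

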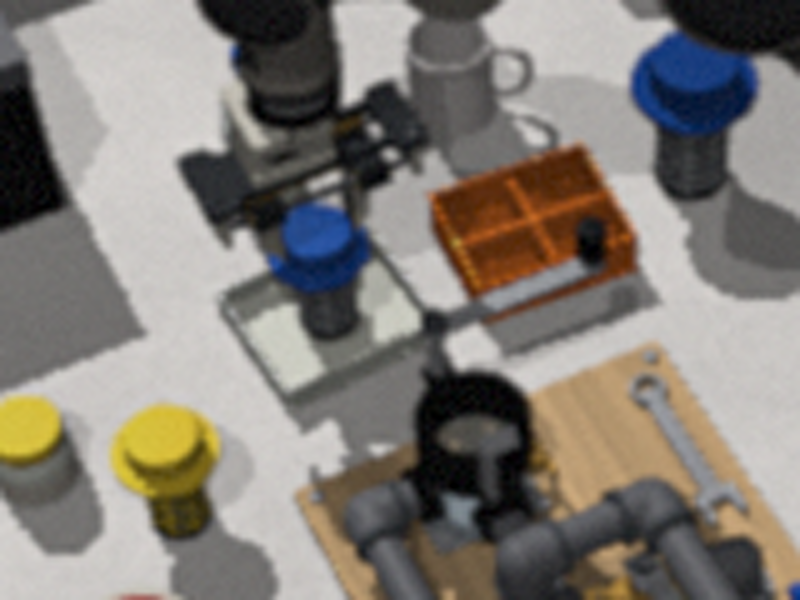

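Centred over the tray, about 12 mm to go. I lower in small steps.

Emit:
{"api": "play_rows", "payload": {
  "rows": [
    {"xyz": [0, 0, 0.08], "twist": [0, 0, 0], "jaw": -1},
    {"xyz": [0, 0, 0.16], "twist": [0, 0, 0], "jaw": -1},
    {"xyz": [0, 0, 0.2], "twist": [0, 0, 0], "jaw": -1},
    {"xyz": [0, 0, 0.2], "twist": [0, 0, 0], "jaw": -1}
  ]
}}

```text
clock: 27.88
eef_pos: [0.6113, -0.3288, 0.111]
tool_rot: [[-0.001, -1.0, 0.005], [-1.0, 0.001, 0.001], [-0.001, -0.005, -1.0]]
force: [-0.0, 0.9, -1.6]
width: 0.64
```

Emit:
{"api": "play_rows", "payload": {
  "rows": [
    {"xyz": [0, 0, 0.04], "twist": [0, 0, 0], "jaw": -1},
    {"xyz": [0, 0, 0.04], "twist": [0, 0, 0], "jaw": -1}
  ]
}}

```text
clock: 28.12
eef_pos: [0.6113, -0.3289, 0.1091]
tool_rot: [[-0.001, -1.0, 0.005], [-1.0, 0.001, 0.001], [-0.001, -0.005, -1.0]]
force: [-1.2, -0.1, -2.3]
width: 0.646
```

Emit:
{"api": "play_rows", "payload": {
  "rows": [
    {"xyz": [0, 0, 0.02], "twist": [0, 0, 0], "jaw": -1},
    {"xyz": [0, 0, 0.03], "twist": [0, 0, 0], "jaw": -1}
  ]
}}

```text
clock: 28.38
eef_pos: [0.6115, -0.329, 0.1085]
tool_rot: [[-0.001, -1.0, 0.006], [-1.0, 0.001, 0.0], [-0.0, -0.006, -1.0]]
force: [-2.4, 0.5, 2.8]
width: 0.645
```

Emit:
{"api": "play_rows", "payload": {
  "rows": [
    {"xyz": [0, 0, 0.02], "twist": [0, 0, 0], "jaw": -1},
    {"xyz": [0, 0, 0.02], "twist": [0, 0, 0], "jaw": -1}
  ]
}}

```text
clock: 28.62
eef_pos: [0.6116, -0.3291, 0.1085]
tool_rot: [[-0.001, -1.0, 0.007], [-1.0, 0.001, -0.0], [0.0, -0.007, -1.0]]
force: [-2.8, 1.5, 7.1]
width: 0.644
```

It stands on the floor: force went from −2.3 to +7 N with z fixed. I release and check that it stands before rising.

Emit:
{"api": "play_rows", "payload": {
  "rows": [
    {"xyz": [0, 0, -0.02], "twist": [0, 0, 0], "jaw": -0.2},
    {"xyz": [0, 0, -0.02], "twist": [0, 0, 0], "jaw": 0.6},
    {"xyz": [0, 0, -0.02], "twist": [0, 0, 0], "jaw": 1},
    {"xyz": [0, 0, -0.02], "twist": [0, 0, 0], "jaw": 1},
    {"xyz": [0, 0, -0.02], "twist": [0, 0, 0], "jaw": 1},
    {"xyz": [0, 0, -0.02], "twist": [0, 0, 0], "jaw": 1},
    {"xyz": [0, 0, -0.02], "twist": [0, 0, 0], "jaw": 1}
  ]
}}

```text
clock: 29.5
eef_pos: [0.6114, -0.3289, 0.1078]
tool_rot: [[-0.001, -1.0, 0.005], [-1.0, 0.001, 0.001], [-0.001, -0.005, -1.0]]
force: [0.7, -0.4, 0.7]
width: 0.999
```

Emit:
{"api": "play_rows", "payload": {
  "rows": [
    {"xyz": [0, 0, -0.3], "twist": [0, 0, 0], "jaw": 1},
    {"xyz": [0, 0, -0.9], "twist": [0, 0, 0], "jaw": 1},
    {"xyz": [0, 0, -1.8], "twist": [0, 0, 0], "jaw": 1},
    {"xyz": [0, 0, -2.8], "twist": [0, 0, 0], "jaw": 1},
    {"xyz": [0, 0, -3.8], "twist": [0, 0, 0], "jaw": 1},
    {"xyz": [0, 0.8, -4.2], "twist": [0, 0, 0], "jaw": 1},
    {"xyz": [0, 1.8, -4.2], "twist": [0, 0, 0], "jaw": 1},
    {"xyz": [0, 2.8, -4.2], "twist": [0, 0, 0], "jaw": 1},
    {"xyz": [0, 3.2, -4.2], "twist": [0, 0, 0], "jaw": 1},
    {"xyz": [0, 3.2, -4.2], "twist": [0, 0, 0], "jaw": 1}
  ]
}}

```text
clock: 30.75
eef_pos: [0.4494, -0.3292, 0.3189]
tool_rot: [[-0.002, -1.0, 0.007], [-1.0, 0.002, -0.001], [0.001, -0.007, -1.0]]
force: [0.3, -1.0, 0.4]
width: 1.0
```

Run:
```python
from arc import *
o=ctrl.get_obs();print(o['eef_pos'],o['force'],o['width'],o['clock'])
f=shot('scene','s19');im=f['image'][100:260,130:343,::-1];cv2.imwrite('pics/s19c.png',cv2.resize(im,(798,600),interpolation=cv2.INTER_CUBIC))
for n in 'scene','top':
  f=shot(n,'fin'+n)
  for t in ['element','element_grip','bar_knob','bar_pivot','valve_handle_end','valve_stem']:print(t,[(round(d['p'],2),w(f,d['point'])) for d in ctrl.place_of(f,t)])
```

```text
[ 0.449 -0.329  0.319] [ 0.347 -1.049  0.382] 0.999906726066697 30.75
element [(0.82, array([ 0.25 , -0.336,  0.001])), (0.62, array([ 0.61 , -0.331,  0.009])), (0.59, array([ 0.797, -0.204,  0.003]))]
element_grip [(0.64, array([ 0.61 , -0.328,  0.11 ])), (0.62, array([ 0.25 , -0.335,  0.134])), (0.58, array([ 0.799, -0.205,  0.101]))]
bar_knob [(0.57, array([ 0.444, -0.158,  0.205]))]
bar_pivot [(0.61, array([ 0.58 , -0.159,  0.173]))]
valve_handle_end []
valve_stem [(0.71, array([0.516, 0.081, 0.13 ]))]
element [(0.93, array([ 0.801, -0.205, -0.002])), (0.58, array([ 0.6  , -0.478,  0.001])), (0.57, array([ 0.611, -0.329,  0.005]))]
element_grip [(0.95, array([ 0.796, -0.206,  0.109])), (0.6, array([ 0.612, -0.328,  0.111]))]
bar_knob [(0.68, array([ 0.441, -0.155,  0.209])), (0.68, array([ 0.614, -0.329, -0.001]))]
bar_pivot [(0.4, array([ 0.6  , -0.479,  0.002]))]
valve_handle_end [(0.45, array([0.52 , 0.215, 0.128]))]
valve_stem [(0.89, array([0.524, 0.08 , 0.125])), (0.64, array([ 0.524,  0.079, -0.003]))]
```

View pics/s19c.png

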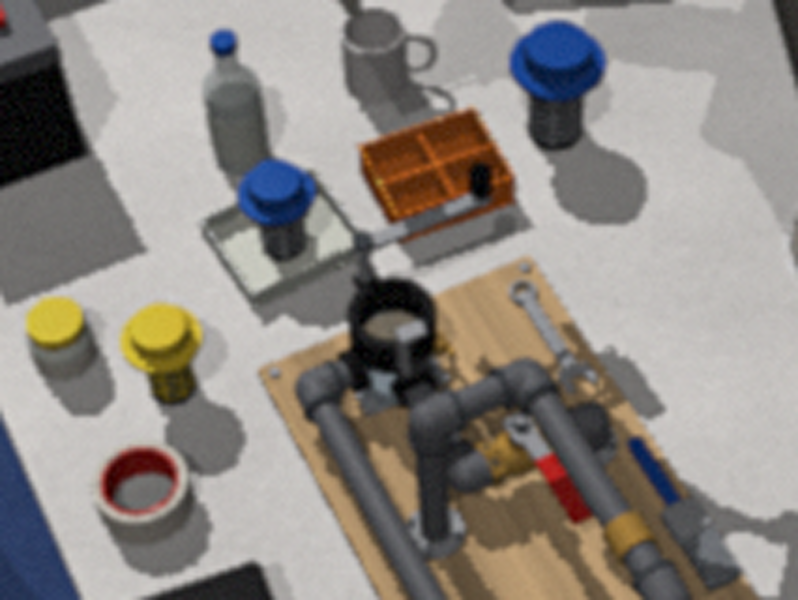

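View pics/fintop.png

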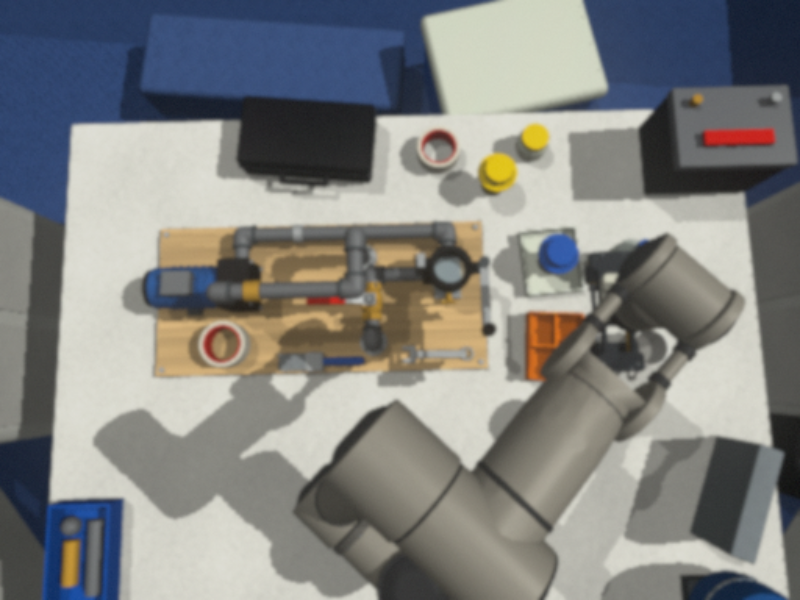

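Everything checks out, so I hand in.

```bash
python3 -c "
from rig import ctrl
print(ctrl.sign_off())"
```

```text
the job is handed in; nothing more can be done
None
```

The job is done in the order asked and handed in at about 31 s.

- **Valve:** I pushed the red handle round to its stop with the gripper leaned back about 25°. The force rose to about 47 N along x (about 63 N in all) with no more travel. The reaction pointed up and back, not down, so I judge the pipe was not touched. The handle tip reads at 90°, to within about 2°, and I did not measure the angle more finely than that.
- **Hold-down bar:** I swung it to its stop, where it held against 11 N. The knob reads about (0.443, −0.157), which is 90°.
- **Basket:** I drew it straight up and carried it upright. I lowered it onto the tray floor until the floor bore about 9 N, and only then let go. Two cameras show it standing upright at (0.611, −0.329), with its underside near 5 mm.
- **Everything else:** the tape, spanner, brush, mug, bottle and look-alikes appear unmoved in the last pictures, and the gripper was well clear.

**What went wrong or disagreed:**
- **Start of the valve push:** the first approach, leaned 35°, ran into a wrist joint limit, so I used a smaller lean.
- **Fingertip length:** the tips showed about 5 mm ahead of the TCP, not the 22 mm reported. My first close on the cap went just above it without contact, and I repeated it about 16 mm lower.
- **Last network readings:** the scene camera's network did not report the handle tip in the last check. The top camera did, at (0.520, 0.215).

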